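Hardness-check mould inserts in a pinned fixture

TASK

Put every mould insert that lies on the bench into the nest of its own shape in the test fixture, then lower the windowed retaining plate gently and level over the two guide pins until it rests fully home. With the hardness pen held upright, touch the middle of each loaded insert through its window for about half a second without pressing hard, in reading-sheet order (row nearer you first, left to right in each row), and finally stand the pen back in its stand. Never drop or steeply tip the plate, and leave the other things on the bench alone.

Things in the scene. Friction and masses are not known exactly. Their poses are not given: they have to be found in the camera images.
- fixture: fixed test fixture, dark steel base 176 x 158 x 10 mm on two steel parallels 35 mm high; origin: on the bench below its centre; x along its long side, to the right (and a little away) seen from the robot, y away from the robot. Four aluminium nest blocks 63 x 70 mm, centres at (+-33, +-36) mm, top face at z = 65 mm. Four rest pads for the plate, diameter 14 mm, at (+-76, +-66) mm, tops at z = 80.5 mm: 1.5 mm above the tops of seated inserts
- pin_big (a point): top centre of the large guide pin, diameter 14 mm, at the left end of the fixture (x = -73, y = 0 mm), 127 mm above the fixture's origin. The small pin, diameter 10 mm, stands at x = +73, y = 0 mm, equally high. The top 12 mm of both taper, to a nose 6 mm across (large) and 2 mm (small); both have a collar at the foot, below the rest pads' tops
- insert_a_c (a point): centre (half-way up) of the wide rectangular insert, 40 x 62 mm and 22 mm high, ground steel with bores in its top; loose, lies on the bench (on a blue mat 2 mm thick) on its underside, own z up, own y along its 62 mm side (either way round fits); absent in some runs (None)
- spot_a (a point): middle of the wide insert's flat top face: its hardness test point, 11 mm above its centre
- nest_a (a point): where the centre of the wide insert is when seated in its nest (near row, left), axes as the fixture's, insert's y along the fixture's y. Pocket 8 mm deep, 4 mm wider and longer than the insert (2 mm play all round), edge chamfered 2 mm; a seated insert stands 14 mm above the nest's top face. The plate's window over it is 26 x 44 mm (2 mm more), centred on it
- insert_c_c (a point): centre (half-way up) of the slim rectangular insert, 20 x 60 mm and 20 mm high, ground steel with a small dark mark near each end; loose, lies on the bench (on a blue mat 2 mm thick) on its underside, own z up, own y along its 60 mm side (either way round fits); absent in some runs (None)
- spot_c (a point): middle of the slim insert's flat top face: its hardness test point, 10 mm above its centre
- nest_c (a point): where the centre of the slim insert is when seated in its nest (near row, right), axes as the fixture's, insert's y along the fixture's y. Pocket 6 mm deep, 4 mm wider and longer than the insert (2 mm play all round), edge chamfered 2 mm; a seated insert stands 14 mm above the nest's top face. The plate's window over it is 22 x 44 mm (2 mm more), centred on it
- insert_b_c (a point): centre (half-way up) of the tall rectangular insert, 28 x 50 mm and 28 mm high, ground steel with bores in its top; loose, lies on the bench (on a blue mat 2 mm thick) on its underside, own z up, own y along its 50 mm side (either way round fits); absent in some runs (None)
- spot_b (a point): middle of the tall insert's flat top face: its hardness test point, 14 mm above its centre
- nest_b (a point): where the centre of the tall insert is when seated in its nest (far row, left), axes as the fixture's, insert's y along the fixture's y. Pocket 14 mm deep, 4 mm wider and longer than the insert (2 mm play all round), edge chamfered 2 mm; a seated insert stands 14 mm above the nest's top face. The plate's window over it is 22 x 36 mm (2 mm more), centred on it
- insert_d_c (a point): centre (half-way up) of the round insert, diameter 50 mm, 24 mm high, ground steel with three small dark marks near its edge; loose, lies on the bench (on a blue mat 2 mm thick) on its underside, own z up; absent in some runs (None)
- spot_d (a point): middle of the round insert's flat top face: its hardness test point, 12 mm above its centre
- nest_d (a point): where the centre of the round insert is when seated in its nest (far row, right), axes as the fixture's, insert's y along the fixture's y. Pocket 10 mm deep, 4 mm wider and longer than the insert (2 mm play all round), edge chamfered 2 mm; a seated insert stands 14 mm above the nest's top face. The plate's window over it is 36 mm round (2 mm more), centred on it
- plate_home (a point): where point plate_c is when the plate is fully home on the rest pads: over the fixture's centre, 85.5 mm above its origin; same axes as the fixture
- plate_c (a point): centre, half-way through its thickness, of the loose aluminium retaining plate, 172 (x) x 152 (y) x 10 mm, 0.4 to 0.65 kg; lies flat on a fixed wooden board 12 mm thick, handle up, turned 1.3 to 1.8 rad clockwise from above out of the fixture's direction. Through holes 2 mm wider than the pins at x = -73 mm (large) and +73 mm (small), y = 0, and four windows placed like the nests; its centre of mass is within 4 mm of the handle's axis
- plate_grip (a point): middle of the bar of the plate's black bridge handle, 40 mm above the plate's underside (30 mm above its top): bar 60 mm long along the plate's x, 12 mm wide, 12 mm high, 24 mm free under it. Grip it across its 12 mm width
- pen: the hardness pen, see point pen_c; this origin is its tip, z points from the tip to its top
- pen_c (a point): grip point of the black pen-shaped hardness tester, 140 mm long, body 24 mm in diameter from 34 mm above its tip upward, 0.12 kg: on its axis, 100 mm above the tip and 40 mm below its top. It stands upright, tip down, in its stand; grip it round the body from above
- pen_tip (a point): the pen's tip: bottom of its steel nose, 8 mm thick and 22 mm long
- stand_home (a point): where point pen_c is when the pen stands in its stand, 106 mm above the bench. The fixed stand is a grey block 56 x 56 mm on a 74 mm foot, 58 mm high; its upright bore is 28 mm wide (3 mm chamfer) from the top down to 24 mm above the bench, then 14 mm wide for the nose, down to 6 mm above the bench, where the tip rests
- oilstone: bystander: dark oilstone 25 x 75 x 10 mm, on the right, near the robot
- paste_pot: bystander: red and white paste pot, 58 mm in diameter, 50 mm high, on the right, near the robot

How it is judged:
By the outcome, as a careful person would: the job done as asked, in the order asked, and still so for the second after the job is handed in, with the robot touching nothing.
Of insert_a, insert_b, insert_c, insert_d only 3 to 4 are there at a start; the rules pass over those that are not, and their reading is None.
At some moment in a run one of insert_a, insert_b, insert_c, insert_d may be knocked a few centimetres aside while the robot is not near it.
It also fails if it takes over 208 s, if anything falls off the work surface, if the arm or the gripper's body presses on something with over 40 N, if the wrist force passes 120 N, or if a joint passes its speed limit or range.

ROBOT

A 6-joint arm with a two-finger parallel gripper is mounted at the origin on the work surface; the furniture and walls round the work are solid. World frame = base frame: x ahead of the robot, y to its left, z up, the work surface at z = 0. Lengths are in m, angles in rad, forces in N, time in s.
With the tool pointing down it reaches from about 0.35 to 0.8 m from the base axis. Payload 7.3 kg.
Tool frame: the origin (TCP) lies between the finger pads; the fingertips stand 25 mm ahead of it and the grasp point (between the pads) lies 6 mm ahead of it (r.tip_extent is the distance from the TCP to the fingertips, in m); z points along the fingers, y is the direction in which the jaws open and shut (so a half turn about z gives the same grasp; the last joint's range is limited). The gripper opens to 85 mm and grips with 20 to 120 N. Pads are 22 mm wide; open, the fingers measure 114 mm over their backs; the gripper's body (76 mm by 85 mm) begins 54 mm behind the grasp point. The pads swing forward as they close: fully open they stand 13 mm farther back than shut.
Start: joints at [1.096, 0.342, 1.524, -0, 1.275, -0.146], TCP at [0.17, 0.497, 0.256] pointing down, gripper open.
Joint ranges: [-2.53, 2.53], [-0.77, 2.02], [0.04, 2.7], [-1, 4.14], [0.28, 2.66], [-3.11, 3.11]. Speed limits (rad/s): [2.57, 2.57, 3.14, 3.14, 3.14, 3.14].

INTERFACE

Orientations are given as a unit quaternion [x, y, z, w].
In Python, from workcell import r, command_gripper, optics gives the robot as it stands. The module is installed in compiled form; this text tells all that it offers. Calls block until the motion is done:
- r.reach(position, orientation): joint-space move of the TCP to a pose.
- r.move_straight(position, orientation=None, speed=0.15, max_force=None): straight line of the TCP; orientation=None keeps the orientation; speed is the mean speed in m/s. With max_force (N) it stops when the force on the tool has changed by that much, and returns True; else False.
- r.movej(angles): joint-space move.
- command_gripper(opening, force=None): finger opening in m; force is the grip in N (None keeps the last); returns when the fingers have stopped.
- r.hold(seconds).
- r.solve_ik(position, orientation): joint angles nearest the present ones, or None.
- r.read_state(): the state.
- optics.get_image(name): name is "side" or "top"; returns (picture, depth): 480x640x3 uint8, red, green, blue; 480x640 float32, m along the optical axis (not along the pixel's ray), 0 where there is no reading.
- optics.camera_model(name): a dict with "K" (3x3 intrinsics, pixels), "k1" (the pictures are not rectified: a ray, as slopes to the right and down, at radius r is drawn at 1 + k1 r^2 times it, then the intrinsics apply), "R" (3x3) and "t" (3): a world point X has camera coordinates R X + t. Camera axes: x right, y down, z forward; pixel columns grow to the right and rows downward; lengths in m; the calibration is good to about 2 mm. A picture is of the moment at which its call begins. camera_model takes no time and is no camera call.
A pose or a line that the arm cannot do raises r.PlanningError and nothing moves.
- r.finish_job(): hands the job in, once; it reports no verdict.
The state is a dict: "time_s": time; "joint_positions": joint angles; "dq": joint speeds; "tau": joint torques, N m; "eef_pos": TCP position; "eef_rot": TCP orientation; "contact_force": force on the tool from outside, world axes, zero at the start; "torque": the same for the moment, N m; "grip_width": finger opening in m.
Only numpy, scipy, OpenCV 4.12 (cv2) and the standard library are available. Lean on these libraries where they do the work, as an engineer would, in place of code of your own. Each camera call takes 0.05 s, during which the arm holds its last target.

## Working session

There is one attempt and no reset: what is moved stays moved. The work goes in short steps, each a Python script; the robot and the scene stay as the last script left them, time stands still between calls to the robot, and variables do not carry over. Pictures are saved under pics/ and viewed, and the job is handed in when it is done.

```bash
ls; mkdir -p pics; python3 - <<'E'
from workcell import r, command_gripper, optics
import cv2, numpy as np
s=r.read_state(); print(s['time_s'],s['eef_pos'],s['eef_rot'],s['grip_width'],r.tip_extent)
for n in('side','top'):
    p,d=optics.get_image(n); cv2.imwrite(f'pics/{n}0.png',p[:,:,::-1]); np.savez(f'{n}0.npz',p=p,d=d)
    m=optics.camera_model(n); print(n,m, 'cam pos',-np.array(m['R']).T@np.array(m['t']))
E
```

```text
pics
0.0 [0.16932623 0.49655482 0.2556215 ] [ 1.63635139e-01  9.86520624e-01 -7.40713439e-04 -2.25085547e-04] 0.08537151784517671 0.025
side {'K': array([[438.14781086,   0.        , 316.60516404],
       [  0.        , 438.14781086, 241.33900109],
       [  0.        ,   0.        ,   1.        ]]), 'k1': 0.012998940974222911, 'R': array([[-0.95316328, -0.30175001,  0.02065667],
       [-0.20900311,  0.60774929, -0.76613217],
       [ 0.21862632, -0.73456636, -0.642351  ]]), 't': array([0.51851571, 0.15059048, 0.83779693])} cam pos [0.34253956 0.6803583  0.6428211 ]
top {'K': array([[494.18232111,   0.        , 313.62064458],
       [  0.        , 494.18232111, 245.54868328],
       [  0.        ,   0.        ,   1.        ]]), 'k1': -0.10797451387279364, 'R': array([[ 0.01958742, -0.99975686,  0.01012736],
       [-0.98626424, -0.02098271, -0.16383702],
       [ 0.16400969, -0.00677911, -0.98643543]]), 't': array([0.0579567 , 0.5286543 , 0.85652098])} cam pos [0.37977987 0.07484165 0.93092884]
```

View pics/top0.png

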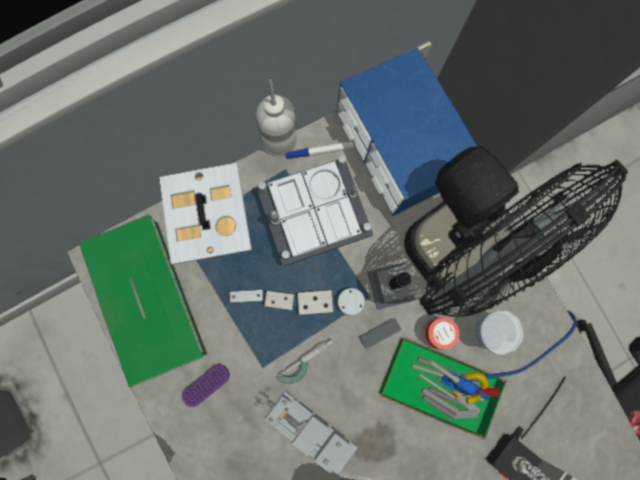

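View pics/side0.png

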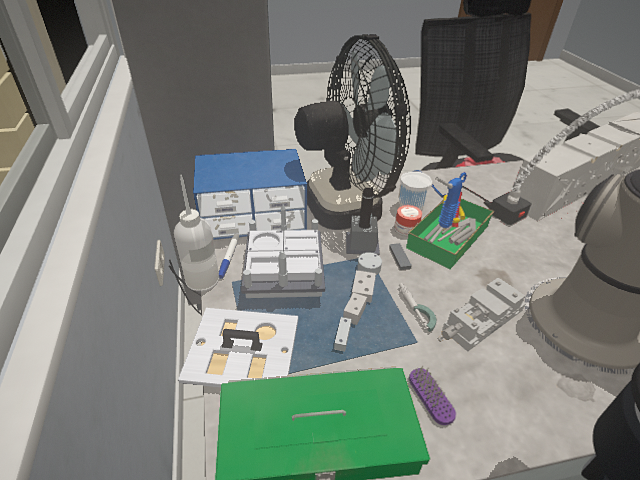

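All four inserts are present: a row on the mat in the top view, around (246,296), (280,300), (315,302) and (351,301). The fixture is at about (314,210), the plate at (205,213) and the pen at (400,282) next to the fan. Next I'll write helpers and zoom in.

```bash
cat > h.py <<'E'
import cv2, numpy as np
from workcell import r, command_gripper, optics
M={n:optics.camera_model(n) for n in('side','top')}
def rays(n,uv):
    m=M[n]; uv=np.asarray(uv,float).reshape(-1,1,2)
    x=cv2.undistortPoints(uv,m['K'],np.array([m['k1'],0,0,0,0.])).reshape(-1,2)
    d=np.c_[x,np.ones(len(x))]@m['R']; o=-m['R'].T@m['t']; return o,d
def plane(n,uv,z):
    o,d=rays(n,uv); return o+d*((z-o[2])/d[:,2])[:,None]
def depthpts(n,uv,D):
    o,d=rays(n,uv); return o+d*np.asarray(D).reshape(-1,1)
def proj(n,X):
    m=M[n]; X=np.asarray(X,float).reshape(-1,3)
    rv=cv2.Rodrigues(m['R'])[0]
    return cv2.projectPoints(X,rv,m['t'],m['K'],np.array([m['k1'],0,0,0,0.]))[0].reshape(-1,2)
def cloud(n,d):
    v,u=np.mgrid[0:480,0:640]
    return depthpts(n,np.c_[u.ravel(),v.ravel()],d.ravel()).reshape(480,640,3)
def crop(p,x0,y0,x1,y1,s,f):
    cv2.imwrite(f,cv2.resize(p[y0:y1,x0:x1,::-1],None,fx=s,fy=s,interpolation=cv2.INTER_CUBIC))
E
python3 - <<'E'
from h import *
for n in('top','side'):
    z=np.load(n+'0.npz'); p,d=z['p'],z['d']
    if n=='top': crop(p,150,120,440,330,2.7,'pics/tc.png')
    else: crop(p,170,170,430,390,2.7,'pics/sc.png')
    C=cloud(n,d)
    pts=dict(top=[(280,300),(315,302),(350,302),(244,296),(300,265),(205,180),(203,210),(400,282),(380,285),(460,190),(450,290),(590,180),(420,100),(300,152),(326,186),(140,300)],side=[(343,335),(358,305),(370,262),(240,340),(368,195),(210,365),(320,130),(380,100)])[n]
    for q in pts: print(n,q,np.round(C[q[1],q[0]],3), round(float(d[q[1],q[0]]),3))
E
```

```text
top (280, 300) [0.428 0.128 0.026] 0.9
top (315, 302) [0.426 0.064 0.023] 0.903
top (350, 302) [0.427 0.    0.025] 0.902
top (244, 296) [0.434 0.195 0.022] 0.905
top (300, 265) [0.496 0.094 0.002] 0.936
top (205, 180) [0.654 0.28  0.02 ] 0.942
top (203, 210) [0.587 0.272 0.054] 0.897
top (400, 282) [ 0.454 -0.07   0.145] 0.789
top (380, 285) [ 0.457 -0.051  0.055] 0.877
top (460, 190) [ 0.577 -0.138  0.256] 0.7
top (450, 290) [ 0.43  -0.104  0.308] 0.624
top (590, 180) [ 0.615 -0.367  0.208] 0.754
top (420, 100) [ 0.776 -0.113  0.13 ] 0.856
top (300, 152) [0.717 0.099 0.012] 0.961
top (326, 186) [0.638 0.048 0.052] 0.909
top (140, 300) [0.42  0.376 0.057] 0.867
side (343, 335) [0.432 0.2   0.022] 0.771
side (358, 305) [0.423 0.129 0.029] 0.816
side (370, 262) [0.427 0.001 0.024] 0.915
side (240, 340) [0.599 0.267 0.022] 0.759
side (368, 195) [ 0.458 -0.069  0.141] 0.898
side (210, 365) [0.628 0.322 0.012] 0.73
side (320, 130) [ 0.582 -0.128  0.237] 0.907
side (380, 100) [ 0.473 -0.174  0.298] 0.877
```

View pics/tc.png

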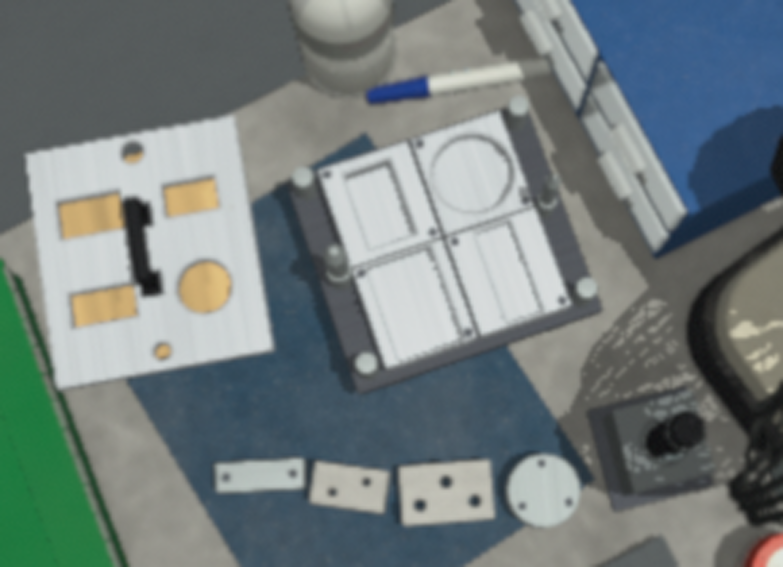

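View pics/sc.png

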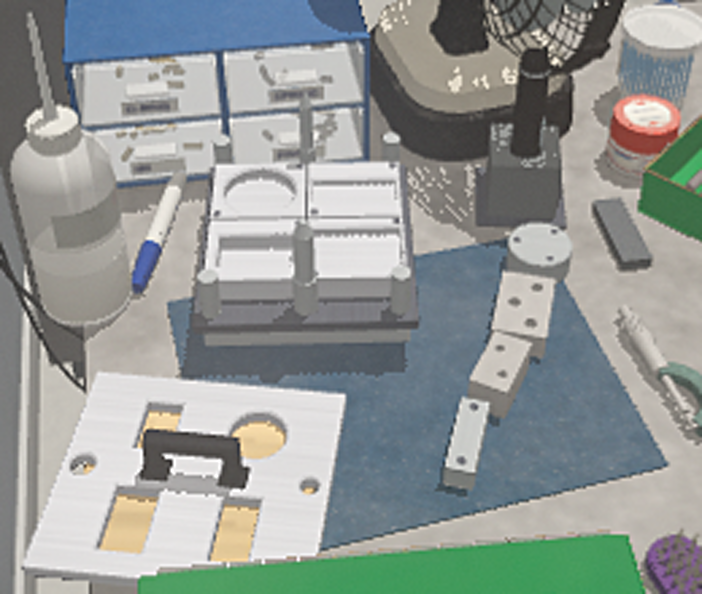

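```bash
python3 - <<'E'
from h import *
z=np.load('top0.npz'); p,d=z['p'],z['d']
C=cloud('top',d)
crop(p,220,275,380,325,5,'pics/ins.png')
crop(p,250,150,380,270,5,'pics/fix.png')
# fan/pen obstacles
for n in('top','side'):
    q=np.load(n+'0.npz'); c=cloud(n,q['d']).reshape(-1,3); 
    ok=(q['d'].ravel()>0)
    for zl,zh in((.0,.06),(.06,.1),(.1,.15),(.15,.2),(.2,.25),(.25,.3),(.3,.4),(.4,.6)):
        k=ok&(c[:,2]>zl)&(c[:,2]<zh)&(abs(c[:,0]-.456)<.2)&(abs(c[:,1]+.07)<.16)&(c[:,1]<.0)
        if k.sum(): 
            e=c[k]; dd=np.hypot(e[:,0]-.456,e[:,1]+.069); o=np.argsort(dd)
            print(n,zl,zh,k.sum(),'minr',np.round(dd[o[[0,len(o)//50,len(o)//10]]],3),np.round(e[o[[0,len(o)//50,len(o)//10]]],3).tolist(),'maxy',e[:,1].max().round(3),'x',e[:,0].min().round(3),e[:,0].max().round(3))
E
```

```text
top 0.0 0.06 9917 minr [0.001 0.018 0.036] [[0.456, -0.068, 0.049], [0.444, -0.056, 0.057], [0.478, -0.041, 0.004]] maxy -0.0 x 0.256 0.656
top 0.06 0.1 3134 minr [0.001 0.013 0.094] [[0.456, -0.068, 0.089], [0.448, -0.079, 0.085], [0.515, -0.143, 0.066]] maxy -0.0 x 0.269 0.656
top 0.1 0.15 2749 minr [0.001 0.005 0.057] [[0.456, -0.068, 0.128], [0.459, -0.073, 0.145], [0.427, -0.118, 0.131]] maxy -0.0 x 0.271 0.656
top 0.15 0.2 1126 minr [0.036 0.039 0.061] [[0.453, -0.105, 0.184], [0.44, -0.104, 0.177], [0.434, -0.126, 0.171]] maxy -0.09 x 0.275 0.57
top 0.2 0.25 2387 minr [0.032 0.035 0.055] [[0.45, -0.101, 0.229], [0.454, -0.104, 0.228], [0.408, -0.096, 0.245]] maxy -0.088 x 0.399 0.651
top 0.25 0.3 4460 minr [0.034 0.044 0.062] [[0.448, -0.102, 0.252], [0.426, -0.101, 0.286], [0.409, -0.11, 0.282]] maxy -0.091 x 0.401 0.646
top 0.3 0.4 3980 minr [0.043 0.05  0.061] [[0.428, -0.101, 0.3], [0.424, -0.108, 0.309], [0.474, -0.128, 0.308]] maxy -0.101 x 0.41 0.561
top 0.4 0.6 1 minr [0.165 0.165 0.165] [[0.502, -0.228, 0.4], [0.502, -0.228, 0.4], [0.502, -0.228, 0.4]] maxy -0.228 x 0
[... 426 characters left out ...]
656
side 0.15 0.2 1434 minr [0.037 0.042 0.052] [[0.448, -0.105, 0.184], [0.424, -0.097, 0.172], [0.415, -0.1, 0.189]] maxy -0.091 x 0.275 0.644
side 0.2 0.25 2524 minr [0.033 0.038 0.055] [[0.442, -0.098, 0.229], [0.462, -0.107, 0.232], [0.476, -0.12, 0.225]] maxy -0.089 x 0.399 0.653
side 0.25 0.3 1941 minr [0.033 0.042 0.051] [[0.447, -0.101, 0.253], [0.431, -0.103, 0.25], [0.419, -0.104, 0.285]] maxy -0.091 x 0.402 0.644
side 0.3 0.4 1885 minr [0.041 0.047 0.059] [[0.43, -0.101, 0.302], [0.432, -0.109, 0.316], [0.432, -0.123, 0.328]] maxy -0.101 x 0.41 0.56
side 0.4 0.6 2 minr [0.163 0.163 0.163] [[0.508, -0.223, 0.4], [0.508, -0.223, 0.4], [0.508, -0.223, 0.4]] maxy -0.223 x 0.508 0.521
```

View pics/ins.png

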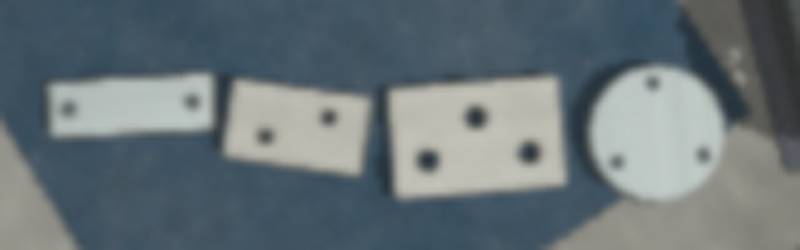

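View pics/fix.png

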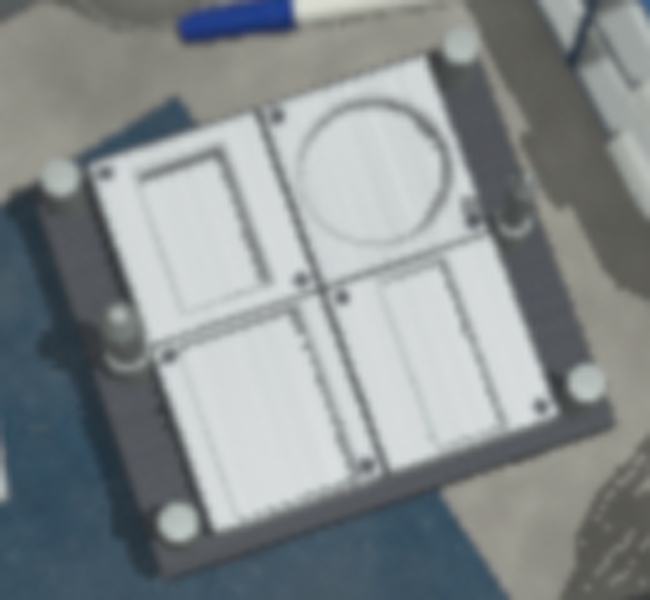

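```bash
cat >> h.py <<'E'
def blob(g,c,rad,th):
    "centroid of the bright component nearest pixel c (gray > th), in window rad"
    x0,y0=int(c[0])-rad,int(c[1])-rad; w=g[y0:y0+2*rad+1,x0:x0+2*rad+1]
    w=cv2.resize(w,None,fx=8,fy=8,interpolation=cv2.INTER_CUBIC)
    n,l,s,ce=cv2.connectedComponentsWithStats((w>th).astype(np.uint8))
    i=1+np.argmin([np.hypot(*(ce[k]-w.shape[0]/2))-0.05*np.sqrt(s[k][4]) for k in range(1,n)])
    return (ce[i]+.5)/8-.5+[x0,y0], s[i][4]/64, s[i][2:4]/8
def rigid(P,Q):
    "2D rigid P->Q: returns yaw,t,resid"
    pm,qm=P.mean(0),Q.mean(0); a,b=P-pm,Q-qm
    th=np.arctan2((a[:,0]*b[:,1]-a[:,1]*b[:,0]).sum(),(a*b).sum())
    R=np.array([[np.cos(th),-np.sin(th)],[np.sin(th),np.cos(th)]]); t=qm-R@pm
    return th,t,Q-(P@R.T+t)
E
python3 - <<'E'
from h import *
z=np.load('top0.npz'); p=z['p']; g=cv2.cvtColor(p,cv2.COLOR_RGB2GRAY)
est=np.array([(60,180),(461,46),(586,384),(177,522)])/5+[250,150]-.4
for th in(150,165,180):
    uv=[]
    for e in est:
        c,a,s=blob(g,e,7,th); uv.append(c); print(th,c.round(2),round(a,1),s.round(1))
    Q=plane('top',uv,.0805)[:,:2]; P=np.array([(-76,66),(76,66),(76,-66),(-76,-66)])/1e3
    a,t,e=rigid(P,Q); print('fixture yaw',a,'t',t,'res mm',(e*1e3).round(2).tolist())
# side estimates
z=np.load('side0.npz'); gs=cv2.cvtColor(z['p'],cv2.COLOR_RGB2GRAY)
R=np.array([[np.cos(a),-np.sin(a)],[np.sin(a),np.cos(a)]])
X=np.c_[P@R.T+t,np.full(4,.0805)]; pr=proj('side',X); print('side proj',pr.round(1).tolist())
pins=np.array([(-.073,0),(.073,0)])@R.T+t; X=np.c_[pins,[.127,.127]]; print('pins',pins,proj('top',X).round(1).tolist(),proj('side',X).round(1).tolist())
crop(z['p'],225,190,345,310,5,'pics/fixs.png')
E
```

```text
150 [260.07 183.08] 67.0 [10.8 10.9]
150 [341.52 156.81] 56.8 [ 7.4 11.2]
150 [368.51 225.66] 56.8 [9.9 9.4]
150 [285.32 254.06] 39.0 [7. 7.]
fixture yaw -1.2123126474437926 t [0.59518695 0.0698938 ] res mm [[1.85, 2.59], [1.05, -0.09], [-1.31, -2.51], [-1.59, 0.01]]
165 [261.6  184.87] 28.0 [5.9 6.1]
165 [341.82 158.36] 28.7 [6.  6.1]
165 [367.19 226.07] 33.3 [6.6 6.2]
165 [285.31 254.1 ] 32.1 [6.5 6.4]
fixture yaw -1.2157433210335722 t [0.59342371 0.06961745] res mm [[0.03, 0.12], [0.05, -0.08], [-0.02, -0.04], [-0.07, -0.01]]
180 [262.18 185.96] 6.7 [3.5 2.6]
180 [341.84 159.75] 5.9 [3.6 2.1]
180 [367.08 226.46] 20.8 [5.5 5. ]
180 [285.46 254.31] 22.0 [5.4 5.5]
fixture yaw -1.2161926831439025 t [0.59199928 0.06930513] res mm [[-0.58, -0.68], [-1.13, 0.21], [0.74, 0.47], [0.97, 0.0]]
side proj [[247.2, 272.5], [252.5, 222.0], [315.3, 221.2], [319.1, 271.2]]
pins [[0.56665231 0.13776337]
 [0.61734624 0.00084688]] [[273.2, 213.2], [355.4, 185.7]] [[282.5, 251.8], [283.4, 204.3]]
```

View pics/fixs.png

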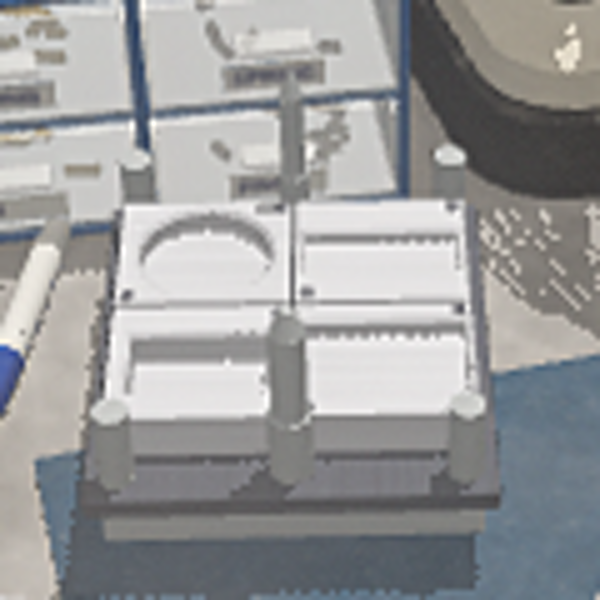

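The fixture fit is good: pad residuals are under 0.15 mm, and the side view agrees within a pixel. Next come the inserts, plate and pen.

```bash
cat >> h.py <<'E'
FY=-1.2157; FT=np.array([.59342,.06962])
FR=np.array([[np.cos(FY),-np.sin(FY)],[np.sin(FY),np.cos(FY)]])
def fx(x,y): return FR@np.array([x,y])+FT
NEST=dict(a=(-.033,-.036),c=(.033,-.036),b=(-.033,.036),d=(.033,.036))
DIM=dict(a=(.040,.062,.022),b=(.028,.050,.028),c=(.020,.060,.020),d=(.05,.05,.024))
def find_inserts(p,roi=(215,260,390,345),th=140,zbase=.002,n='top'):
    x0,y0,x1,y1=roi; w=cv2.resize(p[y0:y1,x0:x1],None,fx=6,fy=6,interpolation=cv2.INTER_CUBIC).astype(int)
    m=(w.min(2)>th).astype(np.uint8)
    cs,_=cv2.findContours(m,cv2.RETR_EXTERNAL,cv2.CHAIN_APPROX_NONE); out=[]
    for c in cs:
        if cv2.contourArea(c)/36<150: continue
        c=(cv2.convexHull(c).reshape(-1,2)+.5)/6-.5+[x0,y0]
        best=None
        for k,D in DIM.items():
            X=plane(n,c,zbase+D[2])[:,:2]
            ce,wh,an=cv2.minAreaRect((X*1e3).astype(np.float32))
            w_=np.array(wh); A=np.deg2rad(an)
            if w_[0]>w_[1]: w_=w_[::-1]; A+=np.pi/2   # A+pi/2 = long axis ; short axis dir = A
            e=np.abs(w_/1e3-np.array(D[:2])).sum()
            if best is None or e<best[0]: best=(e,k,np.array(ce)/1e3,A,w_)
        out.append(best)
    return out
E
python3 - <<'E'
from h import *
z=np.load('top0.npz'); p=z['p']; g=cv2.cvtColor(p,cv2.COLOR_RGB2GRAY)
for th in (120,135,150):
  for b in find_inserts(p,th=th): print(th,b[1],'err',round(b[0]*1e3,1),b[2].round(4),'short-axis deg',np.rad2deg(b[3]).round(1),b[4].round(1))
crop(p,155,155,255,270,6,'pics/plate.png')
crop(p,365,255,425,315,8,'pics/pen.png')
q=np.load('side0.npz')['p']; crop(q,335,170,395,260,6,'pics/pens.png')
E
```

```text
120 a err 53.6 [0.3935 0.2172] short-axis deg 92.6 [59.1 96.4]
120 b err 1.9 [0.4281 0.1296] short-axis deg 173.3 [29.1 50.8]
120 a err 2.0 [0.4261 0.0641] short-axis deg 5.4 [41. 63.]
120 c err 1.5 [0.4349 0.1912] short-axis deg 4.5 [21.2 60.3]
120 a err 152.8 [0.3806 0.0045] short-axis deg 52.0 [ 98.2 156.6]
120 b err 17.7 [ 0.4917 -0.0082] short-axis deg 1.2 [26.5 33.8]
135 a err 47.1 [0.3915 0.2183] short-axis deg 92.6 [56.7 92.4]
135 b err 0.3 [0.4281 0.1296] short-axis deg 173.1 [28.  49.7]
135 a err 0.1 [0.4261 0.064 ] short-axis deg 5.5 [39.9 62. ]
135 c err 1.1 [0.4349 0.191 ] short-axis deg 4.7 [20.4 59.3]
135 a err 86.2 [0.3928 0.0022] short-axis deg 65.9 [ 70.4 117.8]
150 b err 2.7 [0.4281 0.1298] short-axis deg 173.3 [26.8 48.5]
150 a err 2.1 [0.4261 0.0641] short-axis deg 5.5 [38.9 61. ]
150 c err 2.5 [0.435  0.1911] short-axis deg 4.2 [19.3 58.2]
150 d err 3.8 [ 0.4281 -0.0021] short-axis deg 117.5 [47.2 48.9]
```

View pics/plate.png

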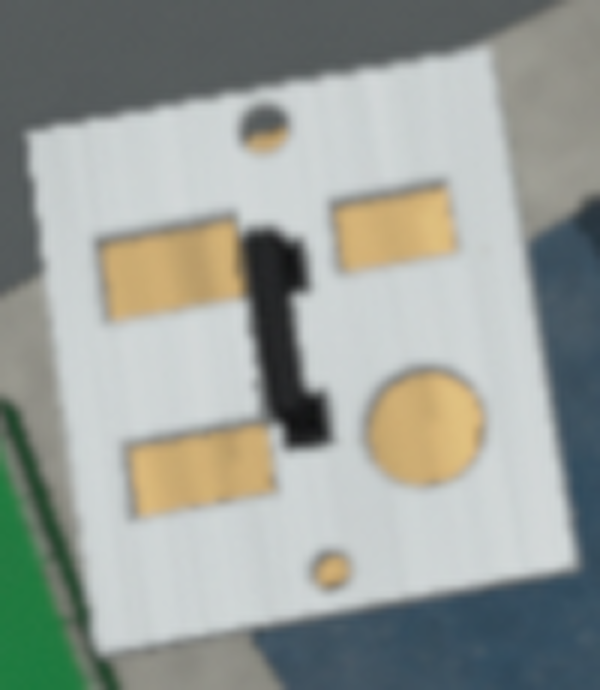

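View pics/pen.png

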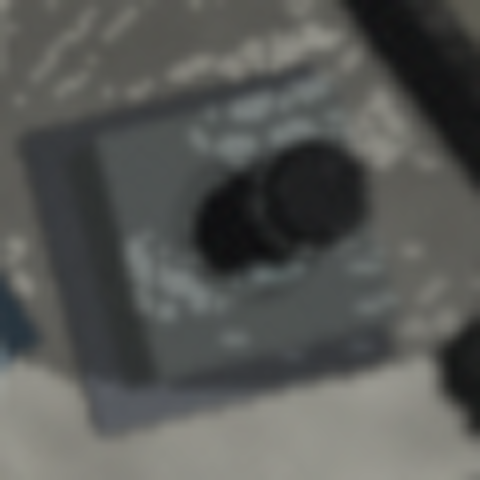

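View pics/pens.png

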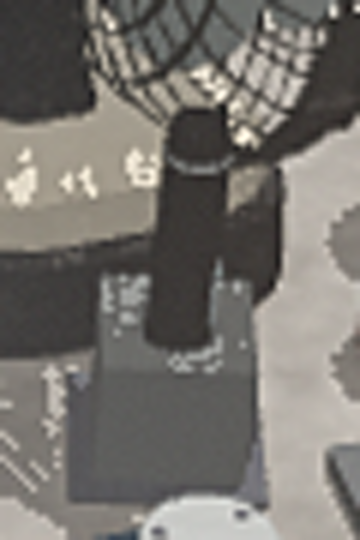

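```bash
cat >> h.py <<'E'
def zoom(p,x0,y0,x1,y1,s=6): return cv2.resize(p[y0:y1,x0:x1],None,fx=s,fy=s,interpolation=cv2.INTER_CUBIC)
E
python3 - <<'E'
from h import *
z=np.load('top0.npz'); p=z['p']
x0,y0=150,150; w=zoom(p,x0,y0,260,275).astype(int)
hsv=cv2.cvtColor(w.astype(np.uint8),cv2.COLOR_RGB2HSV)
for th in(150,165,175):
    m=(w.min(2)>th).astype(np.uint8)
    cs,_=cv2.findContours(m,cv2.RETR_EXTERNAL,cv2.CHAIN_APPROX_NONE); c=max(cs,key=cv2.contourArea)
    c=(cv2.convexHull(c).reshape(-1,2)+.5)/6-.5+[x0,y0]
    X=plane('top',c,.022)[:,:2]; ce,wh,an=cv2.minAreaRect((X*1e3).astype(np.float32)); print(th,np.round(ce,1),np.round(wh,1),an)
def cyc(u,v): return (np.array([u,v])+.5)/6-.5+[155,155]
H=plane('top',[cyc(264,128),cyc(331,570)],.022); print('holes',H.round(4),'mid',H.mean(0),'dist',np.linalg.norm(H[1]-H[0]),'yaw',np.arctan2(*(H[1]-H[0])[1::-1]))
# windows: yellow board
ym=((hsv[...,0]>10)&(hsv[...,0]<28)&(hsv[...,1]>70)).astype(np.uint8)
cs,_=cv2.findContours(ym,cv2.RETR_EXTERNAL,cv2.CHAIN_APPROX_NONE)
for c in cs:
    if cv2.contourArea(c)/36<10: continue
    c=(c.reshape(-1,2)+.5)/6-.5+[x0,y0]; X=plane('top',c,.017)[:,:2]; ce,wh,an=cv2.minAreaRect((X*1e3).astype(np.float32)); print('yel',np.round(ce,1),np.round(wh,1),round(an,1))
# handle: black
bm=(w.max(2)<60).astype(np.uint8)
cs,_=cv2.findContours(bm,cv2.RETR_EXTERNAL,cv2.CHAIN_APPROX_NONE)
for c in cs:
    if cv2.contourArea(c)/36<30: continue
    print('blk',cv2.contourArea(c)/36, (cv2.boundingRect(c)))
# handle bar ends
for a,b in(((262,240),(284,418)),):
    B=plane('top',[cyc(*a),cyc(*b)],.058); print('bar',B.round(4),B.mean(0).round(4))
# pen
w=zoom(p,365,255,425,315,8)
uv=(np.array([[318,191]])+.5)/8-.5+[365,255]; print('pen top',uv,plane('top',uv,.146))
uv=(np.array([[97,141],[300,75],[392,350],[150,385]])+.5)/8-.5+[365,255]; S=plane('top',uv,.058); print('stand',S.round(4).tolist(),S.mean(0).round(4))
# depth points of pen: top and side
for n in('top','side'):
    q=np.load(n+'0.npz'); C=cloud(n,q['d']).reshape(-1,3); k=(C[:,2]>.138)&(C[:,2]<.15)&(abs(C[:,0]-.456)<.03)&(abs(C[:,1]+.07)<.025); e=C[k]; print(n,k.sum(),e.mean(0),e.min(0),e.max(0))
q=np.load('side0.npz')
uv=(np.array([[199,118]])+.5)/6-.5+[335,170]; print('side pen top',plane('side',uv,.146))
E
```

```text
150 [590.8 277.8] [173.2 156.3] 11.83876895904541
165 [590.8 277.9] [172.1 153.5] 11.727102279663086
175 [590.7 278. ] [171.1 152. ] 11.669709205627441
holes [[0.6617 0.2921 0.022 ]
 [0.5191 0.2623 0.022 ]] mid [0.59044099 0.27724038 0.022     ] dist 0.14567658648028847 yaw -2.9355421492692315
yel [519.8 263. ] [8.6 8.8] 3.1
yel [551.3 306.5] [21.6 43.9] 12.0
yel [566.  235.9] [35.1 35.1] 1.2
yel [616.  319.2] [24.9 45.1] 11.9
yel [630.6 249.4] [21.1 36.1] 11.9
yel [659.4 292. ] [ 5.2 11.1] 19.2
blk 204.36111111111111 (277, 265, 78, 208)
bar [[0.615  0.2819 0.058 ]
 [0.5597 0.2717 0.058 ]] [0.5873 0.2768 0.058 ]
pen top [[404.3125 278.4375]] [[ 0.45997282 -0.07687446  0.146     ]]
stand [[0.4792, -0.0444, 0.058], [0.4949, -0.09, 0.058], [0.4339, -0.1102, 0.058], [0.4253, -0.0562, 0.058]] [ 0.4583 -0.0752  0.058 ]
top 146 [ 0.46       -0.0776754   0.14398196] [ 0.44985995 -0.088215    0.13803522] [ 0.47091594 -0.06785573  0.14722147]
side 76 [ 0.4603919  -0.07592911  0.14398195] [ 0.4496966  -0.08898593  0.1380361 ] [ 0.47128085 -0.06678858  0.14783762]
side pen top [[ 0.46223659 -0.08176723  0.146     ]]
```

```bash
cat >> h.py <<'E'
from scipy.spatial.transform import Rotation as Ro
def quat(phi): 
    y=np.array([np.cos(phi),np.sin(phi),0]); zz=np.array([0,0,-1.]); return Ro.from_matrix(np.c_[np.cross(y,zz),y,zz]).as_quat()
def near(phi,ref=0.):  # jaw angle mod pi nearest so that joint 6 stays moderate
    return (phi-ref+np.pi/2)%np.pi-np.pi/2+ref
TIP=.0125   # nominal tip depth below insert top
PH_F=near(FY)  # jaws along fixture x
def T(): return round(r.read_state()['time_s'],1)
def pick(k,c,ang):
    top=.002+DIM[k][2]; q=quat(near(ang)); z=top-TIP+.025
    command_gripper(min(.085,DIM[k][0]+.016),40)
    r.reach([c[0],c[1],z+.06],q)
    hit=r.move_straight([c[0],c[1],z],speed=.1,max_force=15)
    command_gripper(DIM[k][0]-.01 if k!='x' else 0,60)
    s=r.read_state(); print('pick',k,'hit',hit,'width',s['grip_width'],'t',T())
    r.move_straight([c[0],c[1],z+.12],speed=.2)
def place(k):
    n=fx(*NEST[k]); q=quat(PH_F); z=.079-TIP+.025
    r.reach([n[0],n[1],z+.09],q)
    r.move_straight([n[0],n[1],z+.022],speed=.12)
    hit=r.move_straight([n[0],n[1],z-.001],speed=.03,max_force=12)
    s=r.read_state(); print('place',k,'hit',hit,'dz to seat mm',round((s['eef_pos'][2]-z)*1e3,2),'xy err',((s['eef_pos'][:2]-n)*1e3).round(2),'F',s['contact_force'].round(1),'t',T())
    return z,n,q
def release(k,z,n):
    command_gripper(DIM[k][0]+.010)
    r.move_straight([n[0],n[1],z+.09],speed=.2)
E
python3 - <<'E'
from h import *
z=np.load('top0.npz')['p']; f={b[1]:b for b in find_inserts(z,th=140) if b[0]<.006}; a=f['a']; print(a)
pick('a',a[2],a[3])
s=r.read_state(); print(s['eef_pos'],s['contact_force'])
p,d=optics.get_image('side'); crop(p,170,100,430,390,2,'pics/s1.png'); p,d=optics.get_image('top'); cv2.imwrite('pics/t1.png',p[:,:,::-1])
E
```

```text
(np.float64(0.0006258201599121105), 'a', array([0.42610141, 0.06405103]), np.float64(0.09430999937313646), array([39.71616745, 61.65801239]))
pick a hit False width 0.0383835939678418 t 3.5
[0.42535089 0.06405322 0.15578271] [-0.40843778 -0.26118189 -3.04956684]
```

View pics/s1.png

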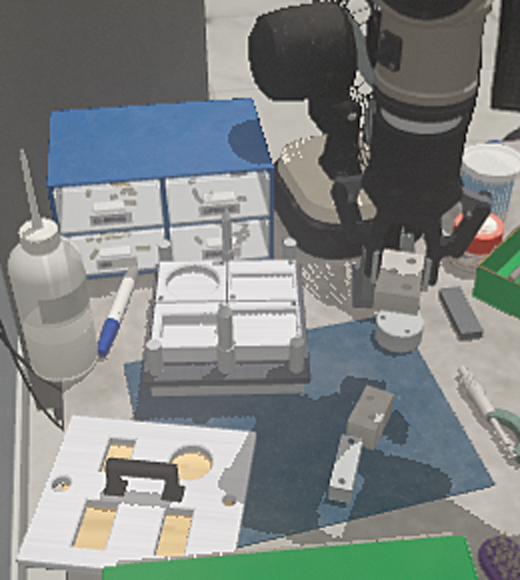

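View pics/t1.png

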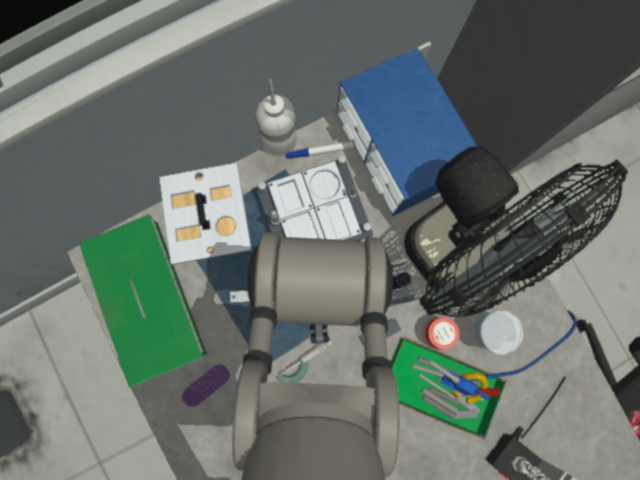

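Insert A is held level, at about (400,270) in the crop of the side view. Only 3.5 s used. Placing it now.

```bash
python3 - <<'E'
from h import *
z,n,q=place('a')
p,d=optics.get_image('side'); crop(p,200,130,370,310,3,'pics/s2.png')
E
```

```text
place a hit True dz to seat mm 0.92 xy err [-0.24 -0.  ] F [-1.3  0.2  5.2] t 7.0
```

View pics/s2.png

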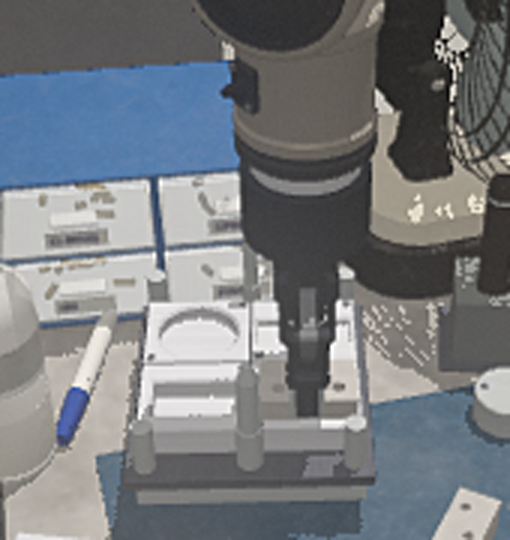

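```bash
cat >> h.py <<'E'
def clear():
    r.movej([1.096,.342,1.524,0,1.275,-.146])
def look(tag):
    t,d=optics.get_image('top'); s,e=optics.get_image('side'); np.savez(f'{tag}.npz',t=t,td=d,s=s,sd=e)
    f={}
    for b in find_inserts(t,th=140):
        if b[0]<.006: f[b[1]]=b; print(b[1],round(b[0]*1e3,1),b[2].round(4),np.rad2deg(b[3]).round(1))
    return f,t,d,s,e
E
python3 - <<'E'
from h import *
n=fx(*NEST['a']); release('a',.079-TIP+.025,n); clear(); print(T())
f,t,d,s,e=look('l1'); 
a=zoom(t,250,150,380,270,4)[:,:,::-1]; cv2.imwrite('pics/l1.png',a); crop(s,220,190,400,360,4,'pics/l1s.png')
E
```

```text
9.9
b 1.0 [0.428  0.1297] 173.6
c 1.1 [0.435  0.1911] 4.4
d 1.9 [ 0.4277 -0.0025] 125.8
```

View pics/l1.png

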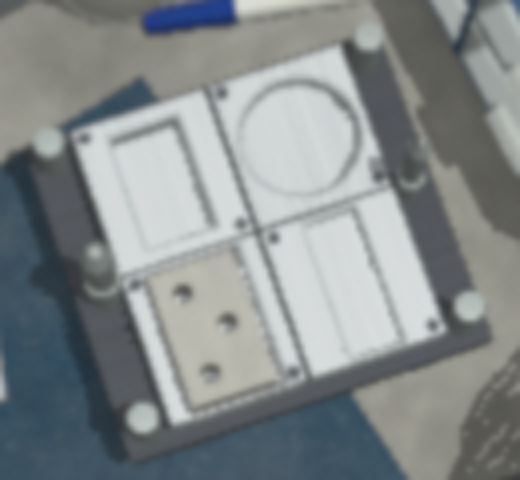

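View pics/l1s.png

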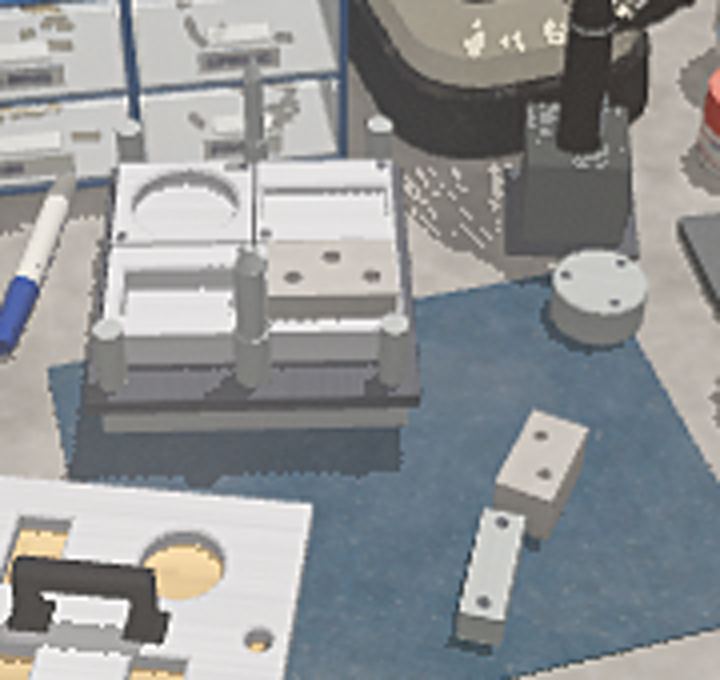

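A is seated in the near-left nest, with its top at about (225,320) in the zoomed top view, and it looks flush. I'll do B, C and D the same way, taking a fresh picture before each pick.

```bash
python3 - <<'E'
from h import *
f,*_=look('l2'); 
pick('b',f['b'][2],f['b'][3])
s=r.read_state(); print(s['contact_force'].round(1)); assert s['grip_width']>.022
z,n,q=place('b')
s=r.read_state(); 
if s['eef_pos'][2]-z<.003: release('b',z,n); clear(); f,t,d,s,e=look('l3'); crop(t,250,150,380,270,4,'pics/l3.png'); print(T())
else: print('not seated'); p,_=optics.get_image('side'); crop(p,200,130,370,310,3,'pics/l3.png')
E
```

```text
b 0.9 [0.4281 0.1297] 173.3
c 1.1 [0.435  0.1911] 4.4
d 2.8 [ 0.4276 -0.0022] 117.1
pick b hit False width 0.026400160142159068 t 13.1
[-0.4  0.3 -2.3]
place b hit True dz to seat mm 0.9 xy err [-0.32 -0.05] F [-0.7 -0.1  4.6] t 16.2
c 1.1 [0.435  0.1911] 4.5
d 2.2 [ 0.4277 -0.0026] 130.7
19.3
```

View pics/l3.png

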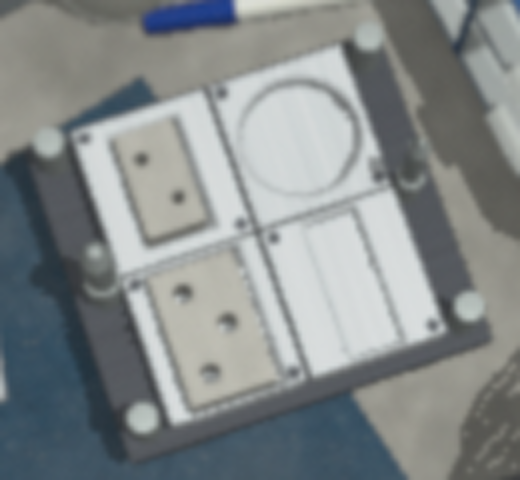

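```bash
python3 - <<'E'
from h import *
f,*_=look('l4'); 
pick('c',f['c'][2],f['c'][3])
s=r.read_state(); print(s['contact_force'].round(1)); assert s['grip_width']>.014
z,n,q=place('c')
s=r.read_state(); 
if s['eef_pos'][2]-z<.003: release('c',z,n); clear(); f,t,d,s,e=look('l5'); crop(t,250,150,380,330,4,'pics/l5.png'); print(T())
else: print('not seated'); p,_=optics.get_image('side'); crop(p,200,130,370,310,3,'pics/l5.png')
E
```

```text
c 1.1 [0.4349 0.1911] 4.4
d 2.2 [ 0.4277 -0.0026] 130.7
pick c hit False width 0.01862677748378287 t 22.3
[ 0.1 -0.1 -1.7]
place c hit True dz to seat mm 0.83 xy err [-0.3  -0.01] F [-0.1  0.3  4.9] t 25.3
d 1.9 [ 0.4277 -0.0026] 130.5
28.5
```

View pics/l5.png

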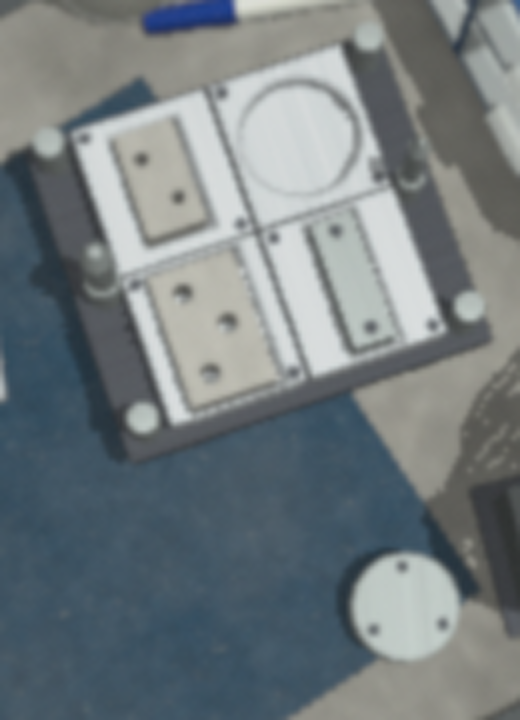

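```bash
python3 - <<'E'
from h import *
f,*_=look('l6'); print('circle',plane('top',[(350.9,300.9)],.026))
pick('d',f['d'][2]+[0,.0005],0.05)
s=r.read_state(); print(s['contact_force'].round(1)); assert s['grip_width']>.044
z,n,q=place('d')
s=r.read_state(); 
if s['eef_pos'][2]-z<.003: release('d',z,n); clear(); f,t,d,s,e=look('l7'); crop(t,250,150,380,270,4,'pics/l7.png');crop(s,220,190,340,310,5,'pics/l7s.png'); print(T())
else: print('not seated'); p,_=optics.get_image('side'); crop(p,200,130,370,310,3,'pics/l7.png')
E
```

```text
d 2.1 [ 0.4277 -0.0026] 126.6
circle [[ 0.42917323 -0.00149741  0.026     ]]
pick d hit False width 0.04671125244774263 t 32.2
[-0.8 -0.3 -2.6]
place d hit True dz to seat mm 1.16 xy err [-0.29  0.03] F [-0.9 -0.3  4.6] t 35.6
39.0
```

View pics/l7.png

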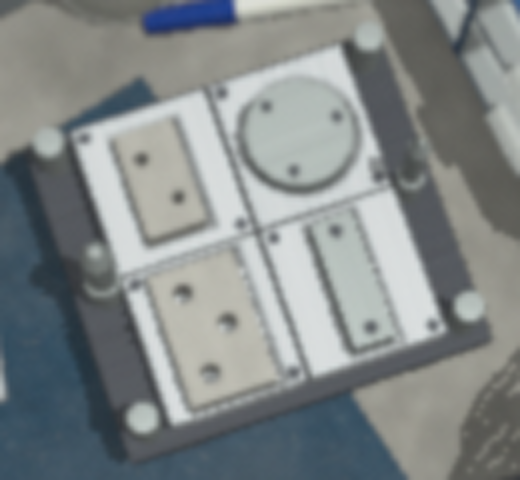

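View pics/l7s.png

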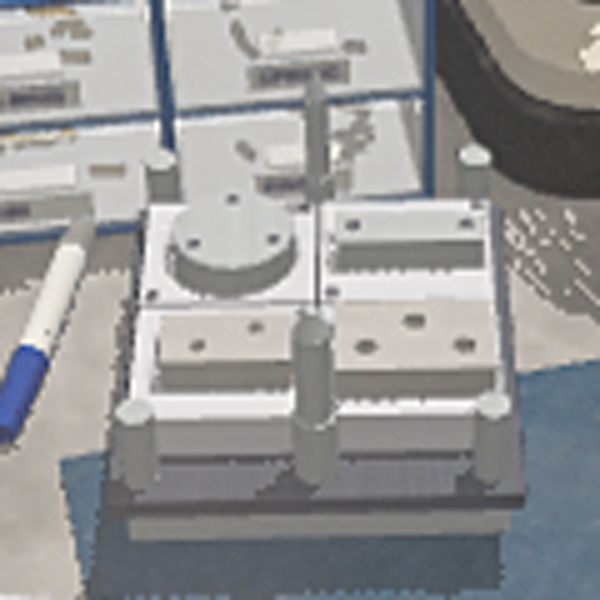

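All four inserts are seated. Next I'll confirm their heights with depth, check the space around the plate's path, and pick up the plate.

```bash
python3 - <<'E'
from h import *
L=np.load('l7.npz')
for n,k in(('top','td'),('side','sd')):
    C=cloud(n,L[k]).reshape(-1,3)
    for i,(x,y) in NEST.items():
        c=fx(x,y); m=(np.hypot(C[:,0]-c[0],C[:,1]-c[1])<.008)&(C[:,2]>.03); print(n,i,m.sum(),np.median(C[m,2]).round(4))
    R=C[:,:2]-FT; ok=L[k].ravel()>0
    for zl in np.arange(.1,.4,.05):
        m=ok&(C[:,2]>zl)&(C[:,2]<zl+.05)&(np.hypot(R[:,0],R[:,1])<.17)&(C[:,1]<.35)
        if m.sum(): d=np.hypot(R[m,0],R[m,1]); j=np.argsort(d)[min(5,len(d)-1)]; print(n,zl.round(2),m.sum(),'closest',d[j].round(3),C[m][j].round(3))
    # between plate and fixture
    m=ok&(C[:,2]>.09)&(C[:,0]>.45)&(C[:,0]<.75)&(C[:,1]>.1)&(C[:,1]<.42); print(n,'obst',m.sum(),C[m].min(0) if m.any() else '',C[m].max(0) if m.any() else '')
s=r.read_state()
for p,ph in(([.5904,.2774,.2],-2.936+np.pi/2),([*FT,.24],FY+np.pi/2),([*FT,.13],FY+np.pi/2)): print(r.solve_ik(p,quat(ph)))
E
```

```text
top a 60 0.0782
top c 63 0.0777
top b 65 0.078
top d 56 0.0773
top 0.1 3075 closest 0.068 [0.618 0.006 0.104]
top 0.15 276 closest 0.15 [0.728 0.137 0.158]
top 0.2 72 closest 0.164 [0.741 0.14  0.218]
top obst 1423 [0.56119289 0.10708336 0.09003293] [0.74989376 0.17419445 0.24903737]
side a 29 0.0791
side c 34 0.0793
side b 42 0.0793
side d 33 0.0793
side 0.1 2173 closest 0.07 [0.617 0.004 0.108]
side 0.15 243 closest 0.15 [0.728 0.136 0.156]
side 0.2 92 closest 0.164 [0.743 0.138 0.215]
side 0.25 1 closest 0.166 [0.744 0.14  0.25 ]
side obst 1530 [0.56184015 0.11216823 0.09007964] [0.74993646 0.17582218 0.25008401]
[ 3.21849151e-01  6.20747968e-01  1.22032725e+00 -4.44089210e-16
  1.30051743e+00  1.68705282e+00]
[-1.14332144e-02  4.87918501e-01  1.34008101e+00 -4.44089210e-16
  1.31359314e+00 -3.66529541e-01]
[-1.14332144e-02  5.92759642e-01  1.48269595e+00 -4.44089210e-16
  1.06613706e+00 -3.66529541e-01]
```

```bash
python3 - <<'E'
from h import *
pc=np.array([.5904,.2774]); q=quat(-2.936+np.pi/2); z0=.059
command_gripper(.045,100)
r.reach([*pc,z0+.07],q)
hit=r.move_straight([*pc,z0],speed=.08,max_force=12)
s=r.read_state(); print('down hit',hit,s['eef_pos'],s['contact_force'].round(1))
command_gripper(.002,110); s=r.read_state(); print('w',s['grip_width'],s['contact_force'].round(1))
r.move_straight([*pc,z0+.03],speed=.03); r.hold(.2); s=r.read_state(); print('lift',s['eef_pos'],s['contact_force'].round(1),s['torque'].round(2),T())
p,d=optics.get_image('side'); np.savez('pl.npz',p=p,d=d); crop(p,150,200,350,400,3,'pics/pl.png')
E
```

```text
down hit False [0.59083582 0.27750452 0.05958789] [-0.4 -0.4  0.2]
w 0.009580669804151409 [-0.7 -2.5  5.8]
lift [0.59059103 0.27735708 0.08900656] [ 2.6 -2.2 -6. ] [-0.43 -0.43  0.07] 43.8
```

View pics/pl.png

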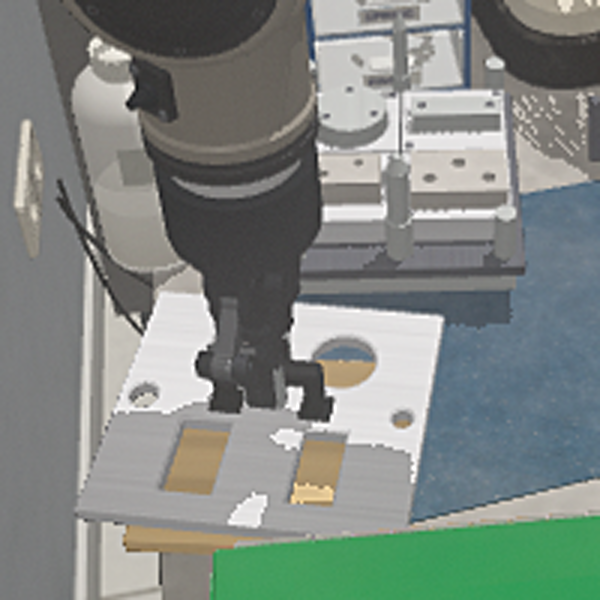

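```bash
cat >> h.py <<'E'
def platefit(d,c,n='side',zlo=.02,zhi=.4,rad=.1,dz=.012,zexp=None):
    C=cloud(n,d).reshape(-1,3); k=(d.ravel()>0)&(np.hypot(C[:,0]-c[0],C[:,1]-c[1])<rad)&(abs(C[:,2]-zexp)<dz); P=C[k]
    for _ in range(4):
        A=np.c_[P[:,:2]-c,np.ones(len(P))]; x=np.linalg.lstsq(A,P[:,2],rcond=None)[0]; e=P[:,2]-A@x; P=P[abs(e)<max(2*np.std(e),1e-3)]
    return x[:2]*57.3,x[2],len(P)
E
python3 - <<'E'
from h import *
d=np.load('pl.npz')['d']; print(platefit(d,np.array([.5905,.2774]),zexp=.052))
E
```

```text
(array([ 0.16522561, -0.22978743]), np.float64(0.051412172370237326), 4804)
```

The plate is level to 0.3° and I have a firm grip. Carrying it over now.

```bash
python3 - <<'E'
from h import *
pc=np.array([.5904,.2774])
r.move_straight([*pc,.22],speed=.12)
r.reach([.545,.185,.22],quat(-2.936+np.pi/2+.75))
r.reach([*FT,.22],quat(FY+np.pi/2))
r.move_straight([*FT,.192],speed=.06); r.hold(.3)
s=r.read_state(); print(s['eef_pos'],s['contact_force'].round(1),s['torque'].round(2),s['grip_width'],T())
p,d=optics.get_image('side'); t,td=optics.get_image('top'); np.savez('pl2.npz',p=p,d=d,t=t,td=td); crop(p,190,130,370,310,3,'pics/pl2.png'); crop(t,230,130,400,290,4,'pics/pl2t.png')
print(platefit(d,FT,zexp=.155))
E
```

```text
[0.59356626 0.06961154 0.19236495] [-0.3  0.1 -6.2] [ 0.03  0.   -0.03] 0.009664421564017553 48.0
(array([1.67220762, 2.14025855]), np.float64(0.154308362087213), 2796)
```

View pics/pl2.png

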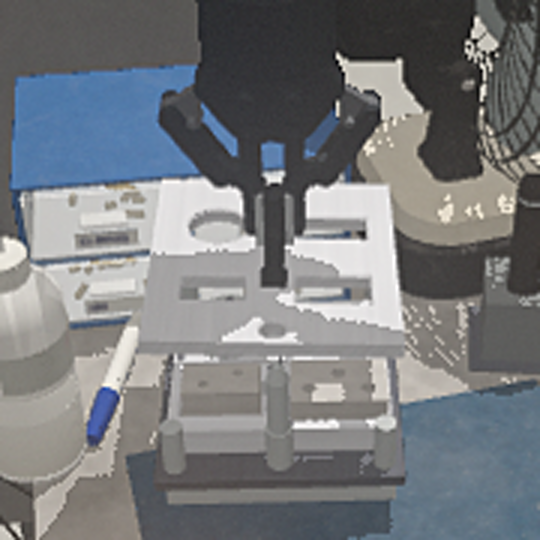

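View pics/pl2t.png

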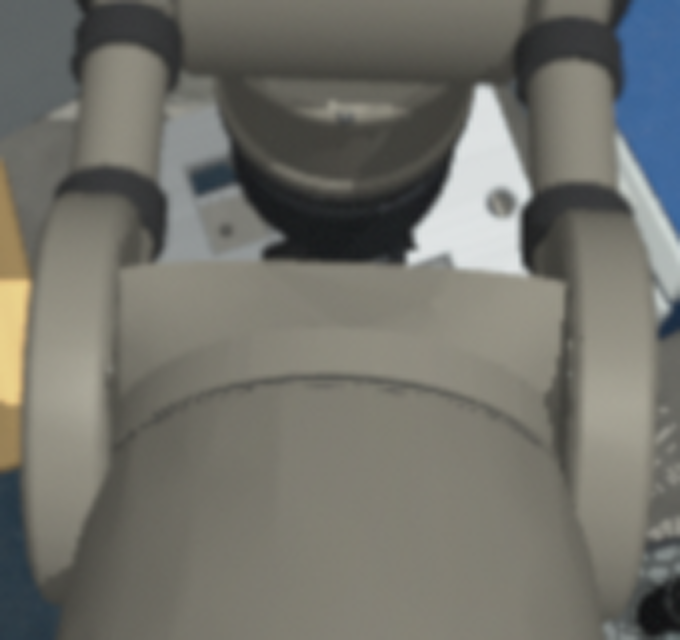

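```bash
python3 - <<'E'
from h import *
L=np.load('pl2.npz'); d,p=L['d'],L['p']
C=cloud('side',d); R=(C[...,:2]-FT)@FR  # fixture coords
m=(d>0)&(abs(R[...,0])<.084)&(abs(R[...,1])<.074)&(abs(C[...,2]-.155)<.012)&(np.hypot(R[...,0],R[...,1])>.04)
P=C[m]; f=R[m]
rng=np.random.default_rng(0); best=(0,)
for _ in range(300):
    i=rng.choice(len(P),3,False); A=np.c_[f[i],np.ones(3)]
    if abs(np.linalg.det(A))<1e-4: continue
    x=np.linalg.solve(A,P[i,2]); e=abs(P[:,2]-np.c_[f,np.ones(len(f))]@x); k=(e<.0012).sum()
    if k>best[0]: best=(k,x,e<.0012)
k=best[2]; x=np.linalg.lstsq(np.c_[f[k],np.ones(k.sum())],P[k,2],rcond=None)[0]; print(len(P),k.sum(),'tilt deg about fixture x-dir,y-dir grad',x[:2]*57.3,x[2])
# corner z's
for a in(-1,1):
    for b in(-1,1):
        mm=m&(abs(R[...,0]-a*.074)<.01)&(abs(R[...,1]-b*.064)<.01); print(a,b,mm.sum(),np.median(C[mm][:,2]).round(4) if mm.any() else None)
# extents of plate in fixture coords
g=m; print(R[g].min(0),R[g].max(0))
E
```

```text
2690 2060 tilt deg about fixture x-dir,y-dir grad [-1.39348118  2.33951057] 0.1543575401940228
-1 -1 78 0.1538
-1 1 83 0.1589
1 -1 52 0.1499
1 1 52 0.1551
[-0.08395866 -0.0739667 ] [0.08399808 0.07399713]
```

```bash
python3 - <<'E'
from h import *
s=r.read_state(); m=Ro.from_quat(s['eef_rot']).as_matrix(); print('tool z',m[:,2], 'tilt deg',m[:2,2]*57.3, 'quat dev',s['eef_rot'],quat(FY+np.pi/2), s['contact_force'].round(1))
L=np.load('pl2.npz'); d=L['td']
C=cloud('top',d); R=(C[...,:2]-FT)@FR
m=(d>0)&(abs(R[...,0])<.084)&(abs(R[...,1])<.074)&(abs(C[...,2]-.155)<.012); f=R[m];P=C[m]
print(len(P))
for a in(-1,1):
    for b in(-1,1):
        mm=m&(abs(R[...,0]-a*.07)<.015)&(abs(R[...,1]-b*.06)<.015); print(a,b,mm.sum(),np.median(C[mm][:,2]).round(4) if mm.any() else None)
mm=m&(R[...,1]>.03); print(f.min(0),f.max(0)); 
A=np.c_[R[mm],np.ones(mm.sum())]; print(mm.sum(),np.linalg.lstsq(A,C[mm][:,2],rcond=None)[0]*[57.3,57.3,1])
E
```

```text
tool z [ 3.35496806e-04  5.99705803e-06 -9.99999944e-01] tilt deg [0.01922397 0.00034363] quat dev [5.71122083e-01 8.20865116e-01 9.82662081e-05 1.35986290e-04] [0.57110389 0.82087779 0.         0.        ] [-0.5  0.5 -5.6]
1237
-1 -1 0 None
-1 1 24 0.1565
1 -1 0 None
1 1 20 0.1525
[-0.07185615 -0.03011702] [0.08385106 0.07396741]
418 [-1.36500947  2.22771534  0.15279179]
```

Both cameras agree that the plate has rocked about 2.3°/1.4° in the grip. I'll counter-tilt the tool to level it before lowering.

```bash
cat >> h.py <<'E'
def platetilt(zexp):
    out=[]
    for n in('side','top'):
        _,d=optics.get_image(n); C=cloud(n,d); R=(C[...,:2]-FT)@FR
        m=(d>0)&(abs(R[...,0])<.084)&(abs(R[...,1])<.074)&(abs(C[...,2]-zexp)<.012)&(np.hypot(R[...,0],R[...,1])>.04)
        f=np.c_[R[m],np.ones(m.sum())]; z=C[m][:,2]; rng=np.random.default_rng(0); best=(0,)
        for _ in range(300):
            i=rng.choice(len(z),3,False)
            if abs(np.linalg.det(f[i]))<1e-4: continue
            e=abs(z-f@np.linalg.solve(f[i],z[i]))<.0012
            if e.sum()>best[0]: best=(e.sum(),e)
        x=np.linalg.lstsq(f[best[1]],z[best[1]],rcond=None)[0]; out.append(x); print(n,best[0],'tilt deg',(x[:2]*57.3).round(2),'z',x[2].round(4))
    return out
def level_quat(q,g):
    n=np.array([-g[0],-g[1],1]); n[:2]=FR@n[:2]; n/=np.linalg.norm(n)
    Rc=Ro.from_rotvec(np.cross(n,[0,0,1])); return (Rc*Ro.from_quat(q)).as_quat()
E
python3 - <<'E'
from h import *
s=r.read_state(); q=level_quat(s['eef_rot'],np.array([-1.39,2.34])/57.3); np.save('ql.npy',q)
r.move_straight([*FT,.193],q,speed=.03); r.hold(.4)
x=platetilt(.155); print(r.read_state()['torque'].round(2),T())
p,_=optics.get_image('side'); crop(p,190,130,370,310,3,'pics/pl3.png')
E
```

```text
side 2068 tilt deg [-0.06 -0.05] z 0.1551
top 608 tilt deg [-0.17 -0.1 ] z 0.1538
[ 0.1  -0.06  0.01] 48.8
```

View pics/pl3.png

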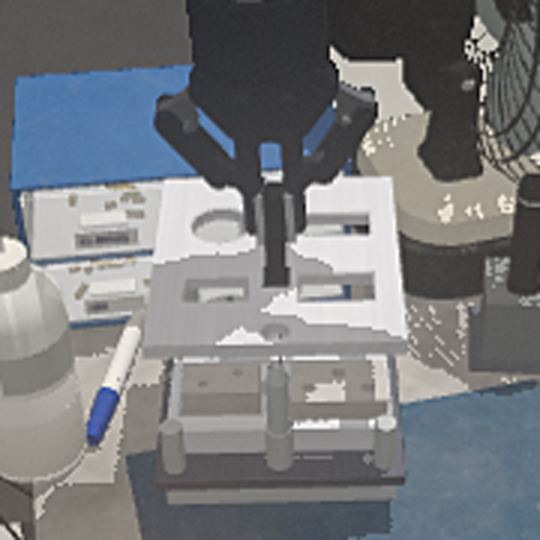

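```bash
python3 - <<'E'
from h import *
p,_=optics.get_image('side'); 
c=fx(-.073,0); print('expected hole px',proj('side',[[*c,.1555]]), 'corners',proj('side',[[*fx(a*.086,b*.076),.1555] for a in(-1,1) for b in(-1,1)]).round(1).tolist())
crop(p,230,180,330,270,7,'pics/pl4.png')
E
```

```text
expected hole px [[281.25472271 239.40597623]] corners [[325.4, 243.6], [236.4, 245.0], [320.0, 188.6], [244.3, 189.3]]
```

View pics/pl4.png

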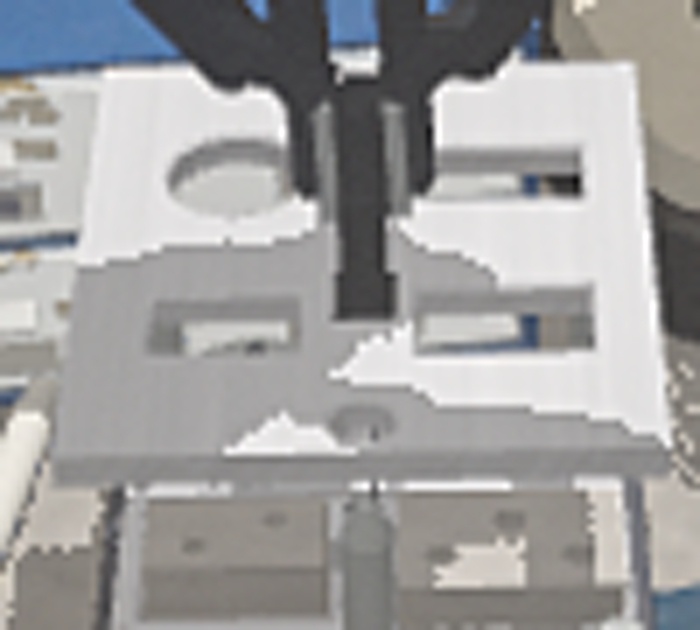

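The hole is seen at (281.3,240.0) and was predicted at (281.3,239.4), so it is aligned. Lowering now.

```bash
python3 - <<'E'
from h import *
q=np.load('ql.npy')
for z,v in((.165,.03),(.145,.02),(.127,.02)):
    hit=r.move_straight([*FT,z],q,speed=v,max_force=10); s=r.read_state(); print(z,hit,s['eef_pos'].round(4),s['contact_force'].round(1),s['torque'].round(2),T())
    if hit: break
platetilt(s['eef_pos'][2]-.037)
p,_=optics.get_image('side'); crop(p,190,130,370,310,3,'pics/pl5.png')
E
```

```text
0.165 False [0.5936 0.0696 0.1653] [-0.8  0.2 -4.8] [ 0.12 -0.04  0.03] 50.0
0.145 False [0.5935 0.0695 0.1449] [ 2.9 -3.4 -7. ] [-0.52 -0.5   0.05] 51.2
0.127 True [0.5936 0.0693 0.1286] [-0.8  0.9  5.6] [0.13 0.14 0.06] 52.0
side 1761 tilt deg [0.13 0.14] z 0.0907
top 239 tilt deg [-0.07 -0.3 ] z 0.0895
```

View pics/pl5.png

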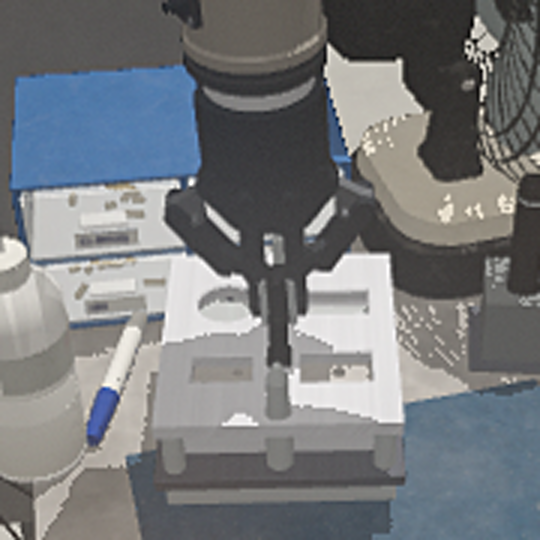

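The plate is down on both pins: top at 90.7 mm (90.5 mm expected), tilt about 0.1°. Releasing it.

```bash
python3 - <<'E'
from h import *
q=np.load('ql.npy'); s=r.read_state(); z=s['eef_pos'][2]
command_gripper(.035,40); r.move_straight([*FT,z+.09],q,speed=.08); 
clear(); print(T()); f,t,d,s,e=look('l8'); crop(t,240,140,390,280,5,'pics/l8.png'); crop(s,220,190,340,310,5,'pics/l8s.png')
platetilt(.0905)
L=np.load('l8.npz')
hsv=None
E
```

```text
55.9
side 2004 tilt deg [ 0.05 -0.08] z 0.0908
top 2941 tilt deg [-0.04 -0.05] z 0.0891
```

View pics/l8.png

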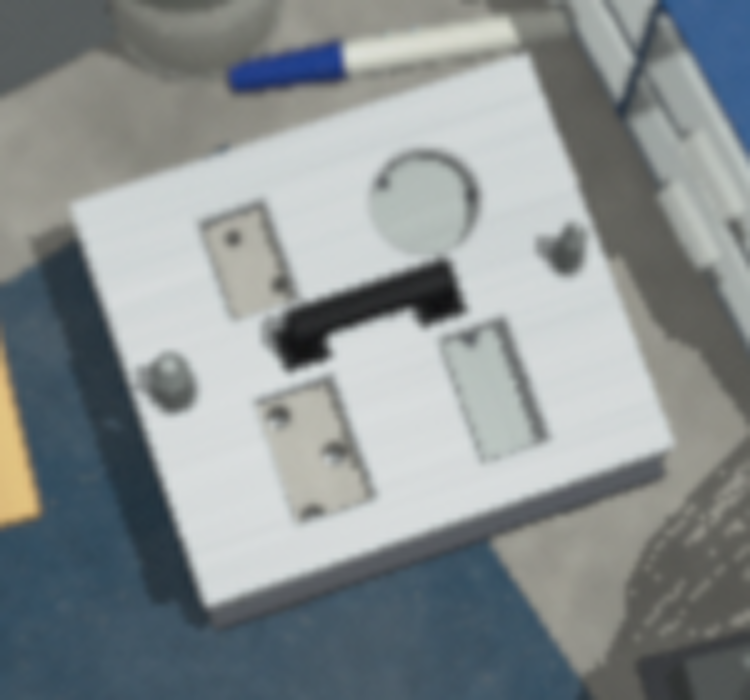

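View pics/l8s.png

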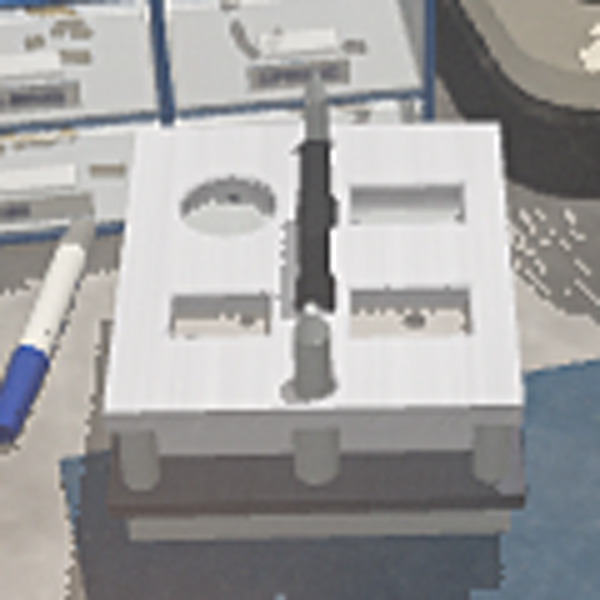

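```bash
python3 - <<'E'
from h import *
t=np.load('l7.npz')['t']
for k in 'abcd':
    uv=proj('top',[[*fx(*NEST[k]),.079]])[0]; x0,y0=(uv-24).astype(int); w=zoom(t,x0,y0,x0+48,y0+48,6)
    c0=w[140:150,140:150].reshape(-1,3).mean(0); c=np.median(w[100:190,100:190].reshape(-1,3),0)
    # nest white sample
    best=[]
    for tol in(14,18,22):
        m=(np.abs(w.astype(int)-c).max(2)<tol).astype(np.uint8); m=cv2.morphologyEx(m,cv2.MORPH_OPEN,np.ones((7,7)))
        cs,_=cv2.findContours(m,cv2.RETR_EXTERNAL,cv2.CHAIN_APPROX_NONE); ct=max(cs,key=cv2.contourArea)
        pts=(cv2.convexHull(ct).reshape(-1,2)+.5)/6-.5+[x0,y0]; X=plane('top',pts,.079)[:,:2]; f=(X-FT)@FR-NEST[k]
        ce,wh,an=cv2.minAreaRect((f*1e3).astype(np.float32)); print(k,c,tol,'off mm',np.round(ce,1),np.round(wh,1),round(an,1),'bbox',(f.min(0)*1e3).round(1),(f.max(0)*1e3).round(1))
E
```

```text
a [187. 186. 177.] 14 off mm [-0.5 -1.3] [61.  40.1] 89.4 bbox [-20.4 -32. ] [19.7 29.2]
a [187. 186. 177.] 18 off mm [ 0.4 -0.1] [63.9 43.2] 88.6 bbox [-20.7 -32.5] [22.5 31.9]
a [187. 186. 177.] 22 off mm [-1.8  1.2] [67.4 49.2] 89.8 bbox [-26.3 -32.6] [22.9 34.9]
b [180. 179. 169.] 14 off mm [-1.3 -1.2] [26.2 48.9] 0.1 bbox [-14.4 -25.7] [11.8 23.2]
b [180. 179. 169.] 18 off mm [-1.3 -1.1] [27.  49.6] 0.4 bbox [-15.  -25.9] [12.1 23.7]
b [180. 179. 169.] 22 off mm [-1.9 -1.1] [28.8 50. ] 0.5 bbox [-16.5 -26.1] [12.4 24. ]
c [183. 192. 188.] 14 off mm [-1.1 -1.1] [58.3 18.6] 89.7 bbox [-10.5 -30.2] [ 8.2 28.1]
c [183. 192. 188.] 18 off mm [-1.   0.3] [61.6 19.3] 89.5 bbox [-10.7 -30.6] [ 8.6 31.1]
c [183. 192. 188.] 22 off mm [-2.3  1.2] [25.9 66.2] 7.3 bbox [-19.2 -31. ] [ 9.  32.4]
d [179. 188. 184.] 14 off mm [-0.9 -0.2] [49.3 45.4] 70.8 bbox [-24.5 -24.9] [21.6 24.4]
d [179. 188. 184.] 18 off mm [-1.  -0.1] [50.  46.3] 71.0 bbox [-24.8 -25.1] [24.3 24.9]
d [179. 188. 184.] 22 off mm [-0.9  0.2] [50.6 46.8] 71.0 bbox [-24.9 -25.4] [25.2 25.3]
```

```bash
cat >> h.py <<'E'
def tquat(phi,al):
    y=np.array([np.cos(phi),np.sin(phi),0]); u=np.array([-np.sin(phi),np.cos(phi),0]); zz=-(np.cos(al)*np.array([0,0,1.])+np.sin(al)*u)
    return Ro.from_matrix(np.c_[np.cross(y,zz),y,zz]).as_quat()
PEN=np.array([.4601,-.0770])
E
python3 - <<'E'
from h import *
L=np.load('l8.npz'); P=[]
for n,k in(('top','td'),('side','sd')):
    C=cloud(n,L[k]).reshape(-1,3); ok=(L[k].ravel()>0)&(np.linalg.norm(C-[.45,-.1,.25],axis=1)<.45)&(C[:,1]<-.03)&(np.hypot(C[:,0]-PEN[0],C[:,1]-PEN[1])>.02)&~((np.abs(C[:,:2]-PEN).max(1)<.05)&(C[:,2]<.066)); P.append(C[ok])
P=np.vstack(P); print(len(P))
def clr(gz,al,ph,opn):
    q=tquat(ph,al); R=Ro.from_quat(q).as_matrix(); X=(P-[*PEN,gz])@R   # tool coords, grasp at 0, z ahead
    def box(lo,hi): d=np.maximum(np.maximum(lo-X,X-hi),0); return np.linalg.norm(d,axis=1).min()
    fi=box(np.array([-.013,-opn/2-.016,-.06]),np.array([.013,opn/2+.016,.019]))
    kn=box(np.array([-.02,-.075,-.09]),np.array([.02,.075,-.05]))
    bo=box(np.array([-.0425,-.0425,-.16]),np.array([.0425,.0425,-.054]))
    r_=np.hypot(X[:,0],X[:,1]); w=np.maximum(r_-.06,0)[(X[:,2]<-.15)&(X[:,2]>-.3)]
    return np.round([fi,kn,bo,w.min() if len(w) else 9],3)
for ph in(-40,-25,-10,0,15):
    for al in(0,20,30,40):
        ph_,al_=np.deg2rad([ph,al]); q=tquat(ph_,al_); Rz=Ro.from_quat(q).as_matrix()[:,2]
        g=np.array([*PEN,.116]); iks=[]
        for gz in(.116,.186): 
            for f in(0,np.pi):
                qq=(Ro.from_quat(q)*Ro.from_euler('z',f)).as_quat(); j=r.solve_ik([*PEN,gz]-.006*Rz,qq); iks.append(None if j is None else np.round(j,1).tolist())
        print(ph,al,clr(.116,al_,ph_,.045),clr(.186,al_,ph_,.028),iks[0],iks[1] is not None,iks[2],iks[3] is not None)
E
```

```text
105060
-40 0 [0.007 0.    0.    0.   ] [0.004 0.    0.    0.   ] [-0.3, 0.4, 1.9, -0.0, 0.9, 0.4] True [-0.3, 0.3, 1.8, -0.0, 1.1, 0.4] True
-40 20 [0.019 0.018 0.    0.025] [0.003 0.016 0.    0.06 ] [-0.1, 0.5, 1.7, -0.3, 1.1, 0.7] True [-0.1, 0.4, 1.6, -0.3, 1.3, 0.7] True
-40 30 [0.021 0.028 0.01  0.062] [1.0e-03 2.6e-02 9.0e-03 9.0e+00] [-0.1, 0.6, 1.7, -0.4, 1.3, 0.8] True [-0.1, 0.5, 1.6, -0.4, 1.4, 0.8] True
-40 40 [0.019 0.037 0.022 0.104] [0.    0.035 0.02  9.   ] [-0.0, 0.7, 1.6, -0.5, 1.4, 0.9] True [-0.0, 0.6, 1.5, -0.5, 1.5, 0.8] True
-25 0 [0.013 0.002 0.    0.   ] [0.008 0.002 0.    0.   ] [-0.3, 0.4, 1.9, -0.0, 0.9, 0.1] True [-0.3, 0.3, 1.8, -0.0, 1.1, 0.1] True
-25 20 [0.027 0.025 0.004 0.031] [0.009 0.02  0.001 0.071] [-0.1, 0.5, 1.8, -0.4, 1.0, 0.5] True [-0.1, 0.4, 1.7, -0.4, 1.2, 0.5] True
-25 30 [0.026 0.034 0.016 0.072] [6.0e-03 3.0e-02 1.3e-02 9.0e+00] [-0.0, 0.5, 1.7, -0.5, 1.1, 0.7] True [-0.0, 0.4, 1.7, -0.5, 1.3, 0.6] True
-25 40 [0.024 0.043 0.026 0.151] [3.0e-03 3.9e-02 2.5e-02 9.0e+00] [0.0, 0.6, 1.7, -0.6, 1.3, 0.8] True [0.0, 0.5, 1.6, -0.6, 1.4, 0.7
[... 904 characters left out ...]
9, -0.7, 0.9, 0.5] True [-0.0, 0.4, 1.8, -0.6, 1.0, 0.3] True
0 40 [0.018 0.035 0.017 0.327] [3.0e-03 2.9e-02 1.7e-02 9.0e+00] [0.1, 0.5, 1.9, -0.9, 1.0, 0.7] True [0.1, 0.4, 1.8, -0.8, 1.1, 0.5] True
15 0 [0. 0. 0. 0.] [0.001 0.    0.    0.   ] [-0.3, 0.4, 1.9, -0.0, 0.9, -0.6] True [-0.3, 0.3, 1.8, -0.0, 1.1, -0.6] True
15 20 [0.008 0.006 0.    0.016] [0.001 0.    0.    0.095] [-0.1, 0.4, 2.0, -0.5, 0.7, -0.0] False [-0.1, 0.3, 1.9, -0.4, 0.9, -0.1] True
15 30 [0.011 0.015 0.    0.052] [0.    0.008 0.    0.304] [-0.0, 0.4, 2.0, -0.8, 0.7, 0.3] True [-0.0, 0.3, 1.9, -0.7, 0.9, 0.1] True
15 40 [0.012 0.024 0.006 0.287] [0.    0.017 0.006 0.296] None False [0.1, 0.3, 2.0, -0.9, 0.9, 0.4] True
```

```bash
cat >> h.py <<'E'
PHI,AL=np.deg2rad(-22),np.deg2rad(30)
QP=tquat(PHI,AL); RZ=Ro.from_quat(QP).as_matrix()[:,2]; U=np.array([-np.sin(PHI),np.cos(PHI)])
E
python3 - <<'E'
from h import *
g=np.array([*PEN,.110])-.006*RZ
command_gripper(.045,50)
r.reach(g-.1*RZ+[0,0,.03],QP); r.move_straight(g-.08*RZ,QP,speed=.1)
p,_=optics.get_image('side'); crop(p,280,60,480,260,3,'pics/p1.png'); p,_=optics.get_image('top'); crop(p,300,180,480,340,4,'pics/p1t.png'); print(r.read_state()['eef_pos'],T())
E
```

```text
[ 0.47671243 -0.03697164  0.18517618] 59.3
```

View pics/p1.png

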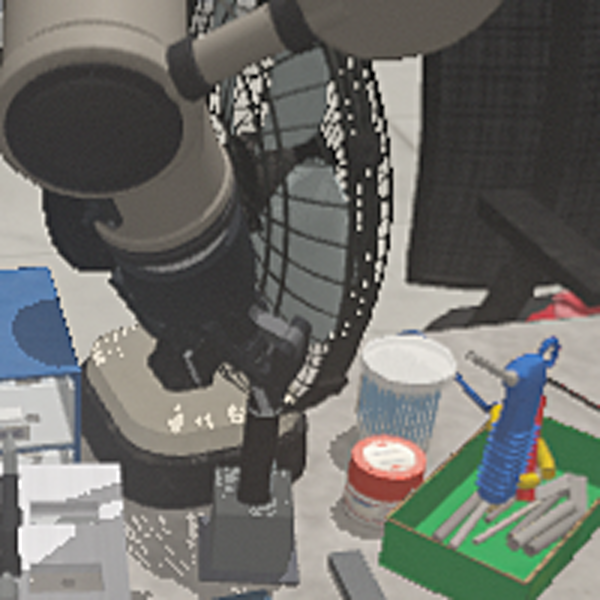

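View pics/p1t.png

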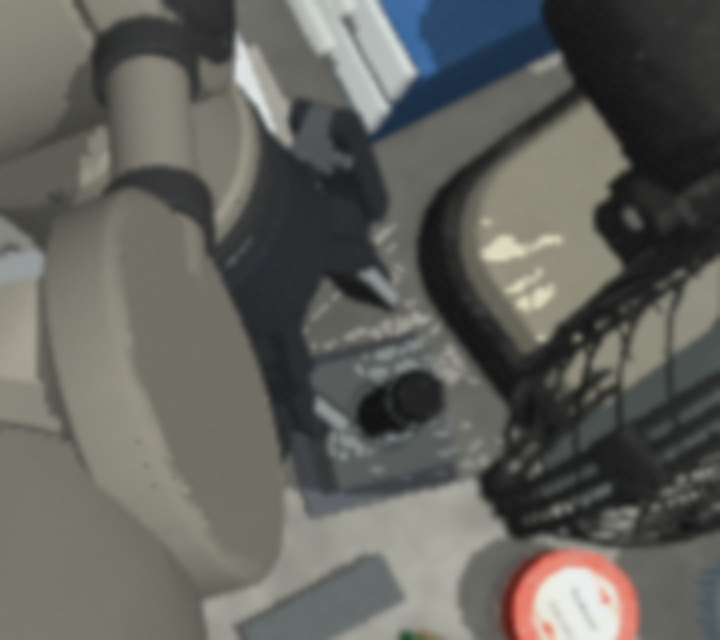

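```bash
python3 - <<'E'
from h import *
s=r.read_state(); R=Ro.from_quat(s['eef_rot']).as_matrix(); e=s['eef_pos']
for y in(-.0225,0,.0225): print(y,((proj('top',[e+.02*R[:,2]+y*R[:,1]])[0]-[300,180])*4).round(0), ((proj('side',[e+.02*R[:,2]+y*R[:,1]])[0]-[280,60])*3).round(0))
print('pen top expected',(proj('top',[[*PEN,.146]])[0]-[300,180])*4)
p,d=optics.get_image('top'); 
uv=(np.array([[415,396]])+.5)/4-.5+[300,180]; print(plane('top',uv,.146))
E
```

```text
-0.0225 [328. 407.] [267. 397.]
0 [350. 354.] [239. 385.]
0.0225 [371. 301.] [211. 373.]
pen top expected [417.55812718 393.4392825 ]
[[ 0.45964413 -0.07535664  0.146     ]]
```

```bash
python3 - <<'E'
from h import *
g=np.array([*PEN,.110])-.006*RZ
hit=r.move_straight(g,QP,speed=.06,max_force=8); s=r.read_state(); print(hit,(s['eef_pos']-g).round(4),s['contact_force'].round(1),T())
p,_=optics.get_image('side'); crop(p,310,130,420,270,5,'pics/p2.png'); p,_=optics.get_image('top'); crop(p,330,210,480,330,5,'pics/p2t.png')
E
```

```text
False [0.0003 0.0001 0.0003] [-1.3 -0.5  0.4] 60.8
```

View pics/p2.png

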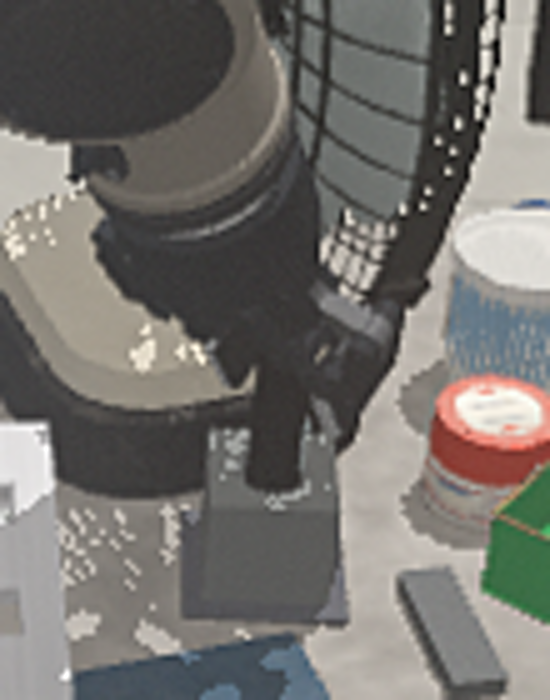

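View pics/p2t.png

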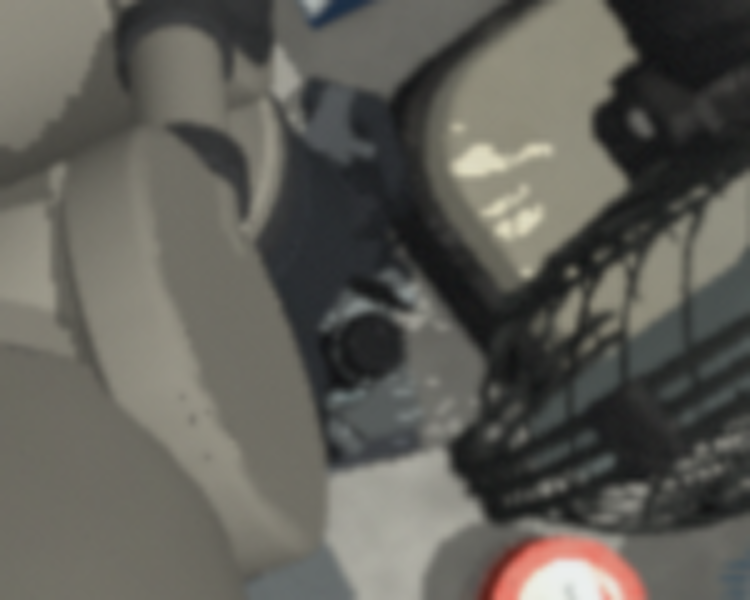

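```bash
python3 - <<'E'
from h import *
g=np.array([*PEN,.110])-.006*RZ
command_gripper(.01,60); s=r.read_state(); print('w',s['grip_width'],s['contact_force'].round(1),s['eef_pos'])
r.move_straight(g+[0,0,.022],QP,speed=.03); s=r.read_state(); print('up',s['contact_force'].round(1))
r.move_straight(g+[*(.005*U),.066],QP,speed=.05); r.hold(.2); s=r.read_state(); print('up',s['contact_force'].round(1),s['torque'].round(2),T())
r.move_straight(g+[*(.06*U),.075],QP,speed=.06)
r.move_straight(g+[.0,.13,.12],QP,speed=.12); r.hold(.3);print(r.read_state()['contact_force'].round(1),T())
p,d=optics.get_image('side'); np.savez('pen1.npz',p=p,d=d); crop(p,200,60,420,300,3,'pics/p3.png'); p,_=optics.get_image('top'); crop(p,270,170,450,330,4,'pics/p3t.png')
E
```

```text
w 0.02253305636413044 [0.7 0.2 1.9] [ 0.46156433 -0.07426102  0.11549978]
up [ 0.2  0.4 -1.5]
up [-0.1  0.5 -1. ] [ 0.28 -0.14  0.03] 63.4
[ 0.2  0.7 -1.7] 65.7
```

View pics/p3.png

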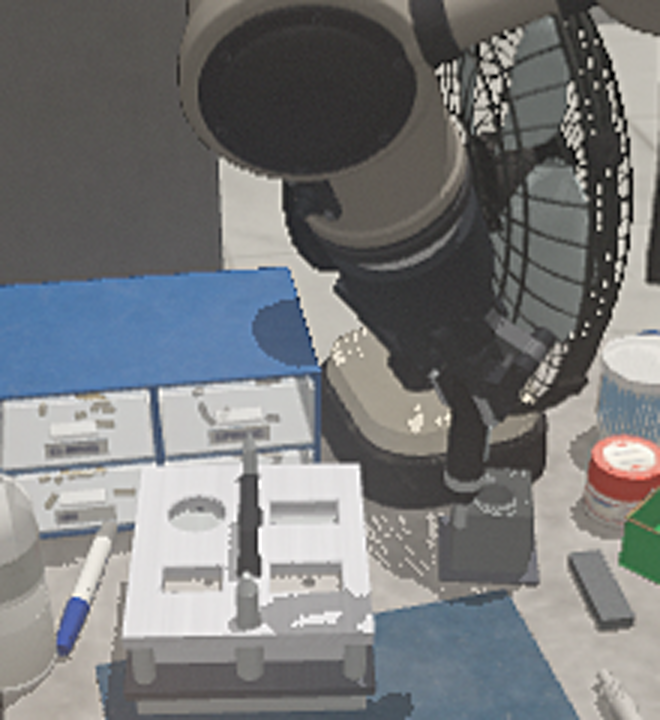

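View pics/p3t.png

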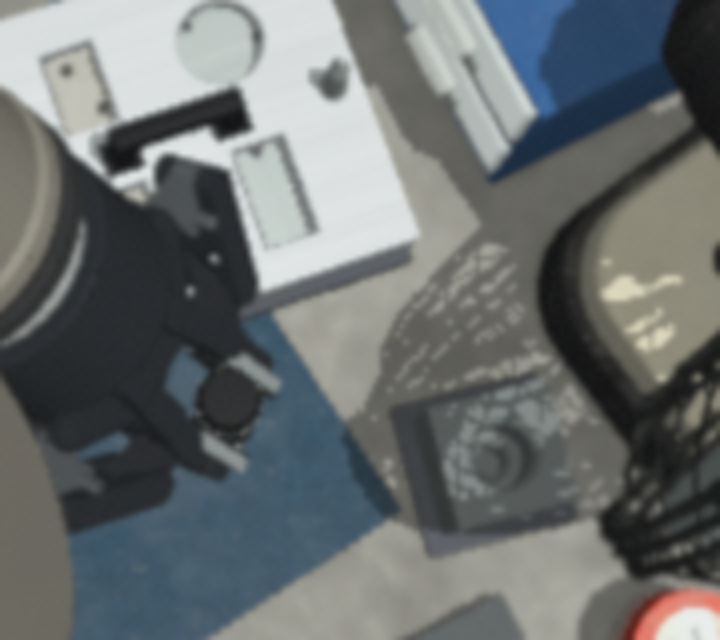

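```bash
python3 - <<'E'
from h import *
s=r.read_state(); G=s['eef_pos']+.006*Ro.from_quat(s['eef_rot']).as_matrix()[:,2]; print('grasp',G,s['eef_pos'])
pt=G+[0,0,.036]; print('exp pen top, top view',(proj('top',[pt])[0]-[270,170]+.5)*4-.5, 'obs ~230,398')
for h in(-.104,-.082,-.07,-.03): print(h,'side',((proj('side',[G+[0,0,h]])[0]-[200,60]+.5)*3-.5).round(1))
uv=(np.array([[497,458],[502,455]])+.5)/4-.5+[270,170]; print('bore',plane('top',uv,.058).round(4))
p=np.load('pen1.npz')['p']; crop(p,335,185,375,235,14,'pics/p4.png')
crop(optics.get_image('top')[0],375,265,415,305,14,'pics/p4t.png')
crop(optics.get_image('top')[0],305,245,350,290,14,'pics/p4u.png')
E
```

```text
grasp [0.4601069  0.05274582 0.2298784 ] [0.46123347 0.05552746 0.23507391]
exp pen top, top view [225.96169961 392.85489261] obs ~230,398
-0.104 side [457.8 529. ]
-0.082 side [460.4 501.2]
-0.07 side [461.9 485.6]
-0.03 side [467.  431.4]
bore [[ 0.4585 -0.0751  0.058 ]
 [ 0.4599 -0.0773  0.058 ]]
```

View pics/p4.png

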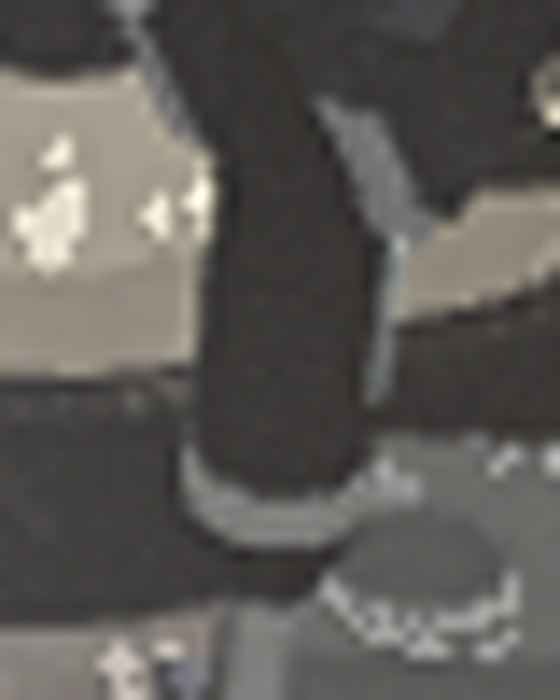

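View pics/p4t.png

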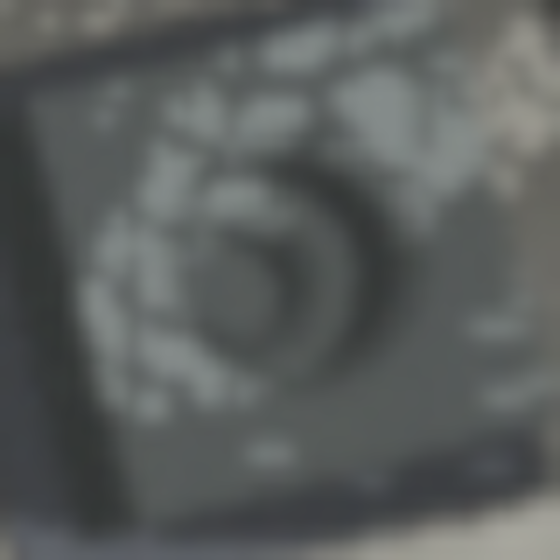

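View pics/p4u.png

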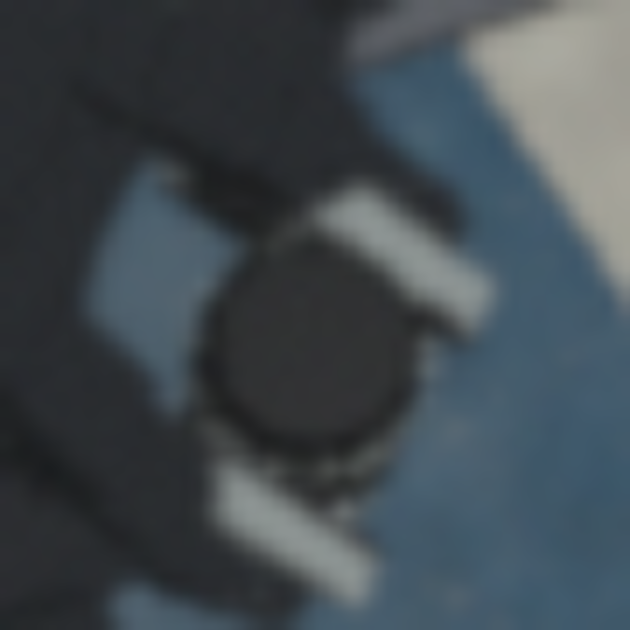

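```bash
python3 - <<'E'
from h import *
s=r.read_state(); G=s['eef_pos']+.006*Ro.from_quat(s['eef_rot']).as_matrix()[:,2]
for h in(.036,-.03,-.07,-.082,-.104): print(h,'p4u',((proj('top',[G+[0,0,h]])[0]-[305,245]+.5)*14-.5).round(0),'p4',((proj('side',[G+[0,0,h]])[0]-[335,185]+.5)*14-.5).round(0))
t,td=optics.get_image('top'); w=zoom(t,300,240,355,300,14); cv2.imwrite('pics/p5.png',np.clip(w[:,:,::-1].astype(float)*1.8,0,255).astype(np.uint8)[:600,:770])
for n,im in(('top',td),('side',optics.get_image('side')[1])):
    C=cloud(n,im); m=(im>0)&(np.hypot(C[...,0]-G[0],C[...,1]-G[1])<.02); P=C[m]
    for lo,hi in((.033,.05),(-.06,-.045),(-.075,-.06),(-.11,-.085)):
        k=(P[:,2]-G[2]>lo)&(P[:,2]-G[2]<hi); print(n,lo,hi,k.sum(),((P[k].mean(0)-G)*1e3).round(1) if k.any() else '', ((P[k].min(0)-G)*1e3).round(1) if k.any() else '',((P[k].max(0)-G)*1e3).round(1) if k.any() else '')
E
```

```text
0.036 p4u [301. 326.] p4 [ 334. -192.]
-0.03 p4u [279. 400.] p4 [291. 265.]
-0.07 p4u [268. 439.] p4 [267. 518.]
-0.082 p4u [264. 450.] p4 [260. 591.]
-0.104 p4u [259. 469.] p4 [248. 721.]
top 0.033 0.05 178 [-0.6  0.6 35.5] [-13.   -9.6  33. ] [19.2 16.2 49.6]
top -0.06 -0.045 0   
top -0.075 -0.06 3 [ -4.6  -3.5 -61.5] [ -8.5 -11.2 -62.7] [  1.8  10.6 -60.7]
top -0.11 -0.085 0   
side 0.033 0.05 0   
side -0.06 -0.045 87 [ -2.1   6.2 -52.6] [-12.   -3.8 -59.9] [ 11.6  11.3 -45.2]
side -0.075 -0.06 76 [ -1.6   6.4 -66. ] [-12.6  -4.  -74.7] [ 10.7  11.  -60. ]
side -0.11 -0.085 34 [ -0.3   0.2 -93.7] [  -3.8   -4.5 -105.1] [  4.1   3.4 -85.2]
```

View pics/p5.png

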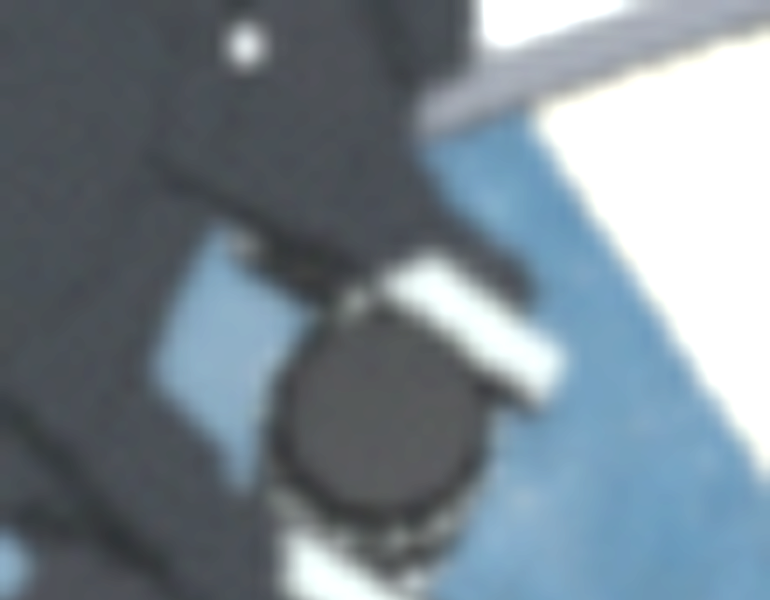

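Pen tip offset from the grasp axis is under 1 mm and tilt is about 1°. Next I'll probe A, C, B, D.

```bash
cat >> h.py <<'E'
def pen_tcp(xy,tipz): return np.array([xy[0]-.0003,xy[1]+.0005,tipz+.104])-.006*RZ
E
python3 - <<'E'
from h import *
for k in 'acbd':
    xy=fx(NEST[k][0]-.0006,NEST[k][1]-.0006); print(k,xy,[r.solve_ik(pen_tcp(xy,z),QP) is not None for z in(.14,.078)])
k='a'; xy=fx(NEST[k][0]-.0006,NEST[k][1]-.0006)
r.move_straight(pen_tcp(xy,.14),QP,speed=.1)
r.move_straight(pen_tcp(xy,.087),QP,speed=.06); r.hold(.2)
s=r.read_state(); print(s['contact_force'].round(2),T())
p,d=optics.get_image('side'); crop(p,240,120,380,300,4,'pics/pa.png')
E
```

```text
a [0.54742129 0.08839868] [True, True]
c [0.57036822 0.02651623] [True, True]
b [0.61492943 0.11343169] [True, True]
d [0.63787635 0.05154923] [True, True]
[-0.16 -0.18 -2.24] 68.3
```

View pics/pa.png

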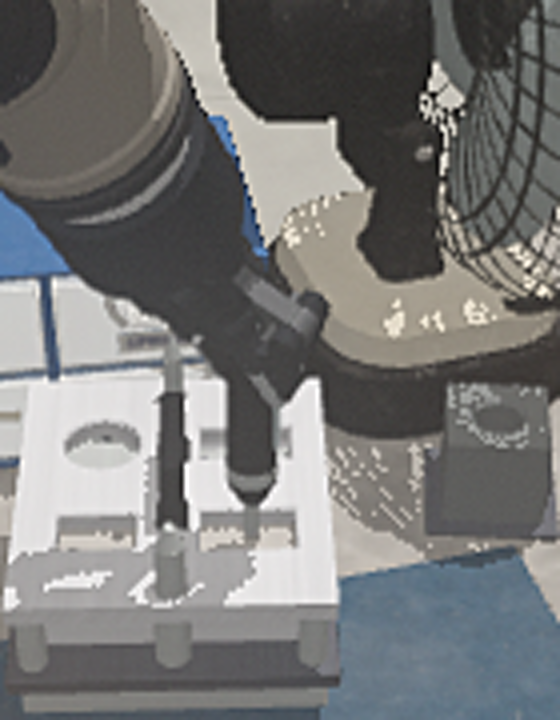

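The tip sits in the middle of window A, at (252,545) in the crop, and the pen is upright. Probing now.

```bash
cat >> h.py <<'E'
def probe(k,go=True):
    xy=fx(NEST[k][0]-.0006,NEST[k][1]-.0006)
    if go:
        r.move_straight(pen_tcp(xy,.14),QP,speed=.08); r.move_straight(pen_tcp(xy,.086),QP,speed=.06); r.hold(.2)
    f0=r.read_state()['contact_force']
    hit=r.move_straight(pen_tcp(xy,.072),QP,speed=.012,max_force=3.0)
    fs=[]
    for _ in range(6): r.hold(.1); fs.append((r.read_state()['contact_force']-f0)[2].round(1))
    s=r.read_state(); z=(s['eef_pos']+.006*RZ)[2]-.104; print(k,'hit',hit,'tip z',z.round(4),'dF',fs,'t',T())
    return hit
E
python3 - <<'E'
from h import *
probe('a',False)
p,d=optics.get_image('side'); crop(p,240,120,380,300,4,'pics/pa2.png')
xy=fx(NEST['a'][0]-.0006,NEST['a'][1]-.0006); r.move_straight(pen_tcp(xy,.14),QP,speed=.06)
E
```

```text
a hit True tip z 0.0793 dF [np.float64(6.4), np.float64(7.0), np.float64(6.1), np.float64(5.5), np.float64(6.0), np.float64(6.9)] t 69.7
```

View pics/pa2.png

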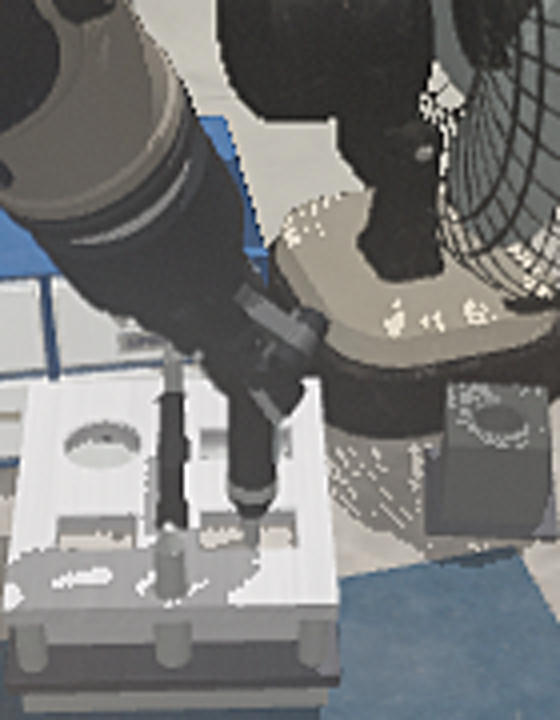

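```bash
python3 - <<'E'
from h import *
for k in 'cbd':
    h=probe(k); p,d=optics.get_image('side'); crop(p,230,120,350,300,4,f'pics/p_{k}.png')
    xy=fx(NEST[k][0]-.0006,NEST[k][1]-.0006); r.move_straight(pen_tcp(xy,.14),QP,speed=.06)
    if not h: break
a=np.hstack([cv2.imread(f'pics/p_{k}.png')[300:,:] for k in 'cbd']); cv2.imwrite('pics/pcbd.png',cv2.resize(a,None,fx=.55,fy=.55))
E
```

```text
c hit True tip z 0.0793 dF [np.float64(6.6), np.float64(7.0), np.float64(7.1), np.float64(6.3), np.float64(6.7), np.float64(6.4)] t 74.4
b hit True tip z 0.0793 dF [np.float64(5.2), np.float64(6.2), np.float64(6.5), np.float64(5.1), np.float64(5.4), np.float64(6.0)] t 79.5
d hit True tip z 0.0793 dF [np.float64(7.4), np.float64(7.7), np.float64(7.0), np.float64(7.1), np.float64(7.0), np.float64(7.6)] t 84.2
```

View pics/pcbd.png

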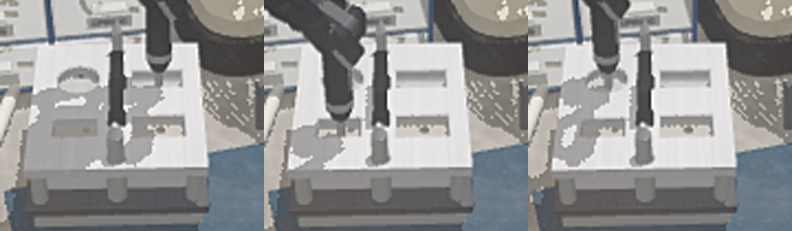

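```bash
python3 - <<'E'
from h import *
g=np.array([*PEN,.110])-.006*RZ
r.move_straight(g+[.0,.13,.14],QP,speed=.12)
r.move_straight(g+[*(.06*U),.078],QP,speed=.1)
r.move_straight(g+[*(.002*U),.066],QP,speed=.05); r.hold(.2)
p,d=optics.get_image('side'); crop(p,310,130,420,270,5,'pics/r1.png')
for dz,v in((.045,.04),(.02,.03),(-.001,.03)):
    hit=r.move_straight(g+[0,0,dz],QP,speed=v,max_force=6); s=r.read_state(); print(dz,hit,(s['eef_pos']-g).round(4),s['contact_force'].round(1),T())
    if hit: break
p,d=optics.get_image('side'); crop(p,310,130,420,270,5,'pics/r2.png')
E
```

```text
0.045 False [ 0.0001 -0.      0.045 ] [ 0.3  0.6 -0.5] 90.5
0.02 False [ 0.0001 -0.      0.0201] [ 0.2 -0.3 -1.1] 91.5
-0.001 True [-0.0002 -0.0002  0.0002] [0.1 1.2 5.5] 92.1
```

View pics/r2.png

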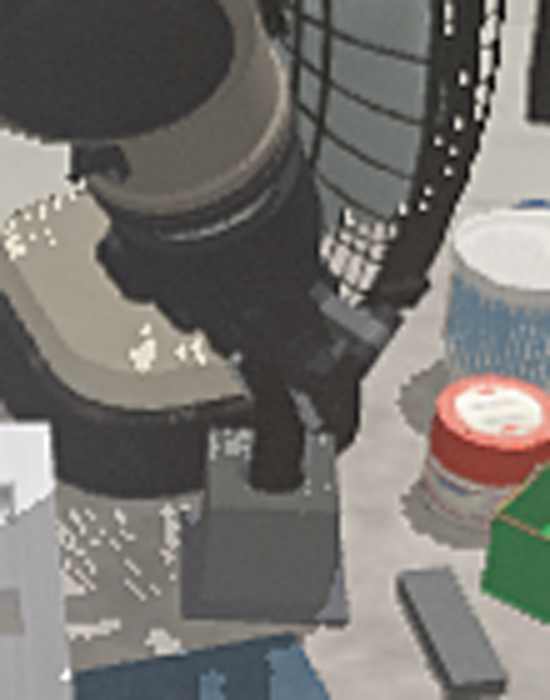

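The pen bottomed out exactly at its original height. I'll release it, back off along the tool axis, and do the final checks.

```bash
python3 - <<'E'
from h import *
g=np.array([*PEN,.110])-.006*RZ
command_gripper(.045,40)
r.move_straight(g-.08*RZ,QP,speed=.08); r.move_straight(g-.1*RZ+[0,0,.05],QP,speed=.1)
clear(); f,t,d,s,e=look('l9'); print(T()); platetilt(.0905)
C=cloud('top',d); 
for n,im in(('top',d),('side',e)):
    C=cloud(n,im).reshape(-1,3); k=(C[:,2]>.138)&(C[:,2]<.15)&(abs(C[:,0]-.46)<.03)&(abs(C[:,1]+.077)<.02); print(n,'pen top',k.sum(),C[k].mean(0).round(4),C[k][:,2].max().round(4))
cv2.imwrite('pics/f_t.png',t[:,:,::-1]); cv2.imwrite('pics/f_s.png',s[:,:,::-1])
E
```

```text
96.8
side 2007 tilt deg [ 0.2  -0.02] z 0.0908
top 2879 tilt deg [-0.06  0.32] z 0.0894
top pen top 149 [ 0.4584 -0.0773  0.1438] 0.1479
side pen top 80 [ 0.4593 -0.0754  0.1438] 0.1485
```

View pics/f_t.png

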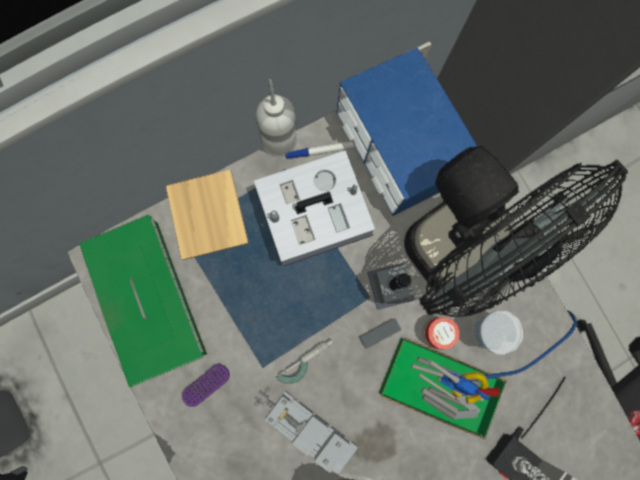

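View pics/f_s.png

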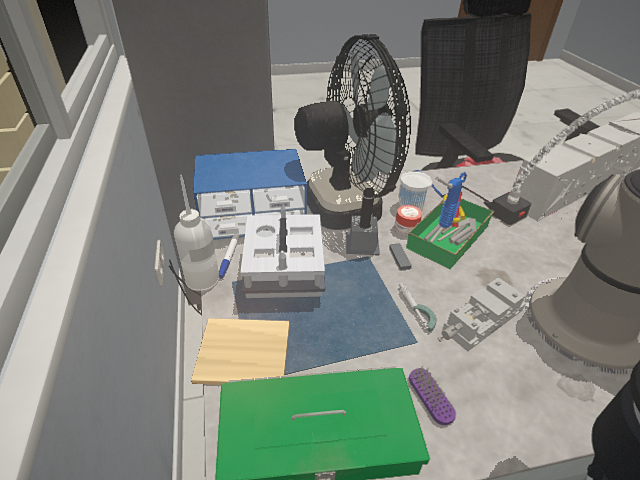

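The plate is home, the pen stands in its stand at (400,282), and the bystanders haven't moved. Handing in.

```bash
python3 - <<'E'
from workcell import r
print(r.finish_job())
E
```

```text
the job is handed in; nothing more can be done
None
```

I finished the whole job and handed it in at about 97 s of the 208 s allowed; no verdict was reported.

- **Inserts:** All four were there. I put A, B, C and D into their own nests. The side camera's depth gave their tops at 79.1–79.3 mm (79 expected); the top camera read 1–2 mm lower throughout.
- **Plate:** It rocked about 2.3° and 1.4° in the grip while being carried. I tilted the tool to level it before lowering it over the pins. After release its top was at 90.8 mm (90.5 expected). In the last check the side camera gave a tilt of 0.2° and the top camera 0.3°, along different axes, which I took as noise.
- **Readings:** I touched A, C, B, D in that order with the pen upright to about 1°. Each touch lasted about 0.6 s at 5–8 N, slightly above the 3 N at which I told the arm to stop. The tip met the surface at 79.3 mm every time. I aimed at the nest centres, shifted 0.6 mm for how the inserts appeared to sit, so the aim should be within 1–2 mm of each insert's middle.
- **Pen:** It is back in its stand, with its top within about 2 mm of where it started. The fan next to the stand left little room, so I gripped the pen with the tool leaning 30° away from it.

The oilstone, paste pot and other bystanders looked unmoved in the last pictures. I saw no insert knocked aside during the run.

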